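Hold a snap ring spread at its groove on the microscope boom's axle stub

ROBOT

A 7-joint arm with a two-finger parallel gripper is mounted at the origin on the work surface. World frame = base frame: x ahead of the robot, y to its left, z up, the work surface at z = 0. Lengths are in m, angles in rad, forces in N, time in s.
With the tool pointing down it reaches from about 0.425 to 0.925 m from the base axis. Payload 6.8 kg.
Tool frame: the origin (TCP) lies at the very end of the fingers, on their centre line; the grasp point (between the pads) lies 19 mm behind it; z points along the fingers, x is the direction in which the jaws open and shut, and the axes are right-handed (so a half turn about z gives the same grasp; the last joint's range is limited). The gripper opens to 85 mm and grips with 20 to 120 N. Pads are 22 mm wide; open, the fingers measure 114 mm over their backs; the gripper's body (76 mm by 85 mm) begins 54 mm behind the grasp point. The pads swing forward as they close: fully open they stand 13 mm farther back than shut.
Start: joints at [-1.349, 0.477, 0.022, 1.555, -0.011, 1.109, -0.083], TCP at [0.219, 0.639, 0.231] pointing down, gripper open.
Joint ranges: [-2.96, 2.96], [-0.34, 2.1], [-1.41, 1.46], [0.24, 2.44], [-1.37, 4.51], [0.17, 1.92], [-2.96, 2.96]. Speed limits (rad/s): [2.39, 2.39, 3.14, 3.14, 3.14, 3.14, 3.14].

INTERFACE

Orientations are given as a rotation vector (axis times angle).
In Python, from bench import r, grab_frame gives the robot as it stands. The module is installed in compiled form; this text tells all that it offers.
- The arm moves only by the tool send_rows, never from a script. Its argument "series" is a list of rows, each a list of 2 entries, a list of its own where there are three numbers: the shift along the tool's x, y, z in m, then the turn, a rotation vector about the tool's x, y, z in units of 5 degrees (1.0 is 5 degrees). A call has 1 to 20 rows; each row shifts and turns the commanded pose from where the row before left it, along the tool's axes as they then stand; what a row does not reach is not made up. A row lasts 1/8 s, in which the tool goes at most 62.5 mm and 10.7 degrees, less where a joint would pass 70% of its speed; a pose out of reach is approached as far as the arm can. A call is refused whole if a number of a shift passes 0.0625 or a number of a turn 1, either way. A call with a gripper value outside its range is refused whole. "fingers" is the closure in counts, from 0 (fully open) to 255 (shut), set as the call begins (left out, the last holds). The fingers move at their own pace and stop on an object; "grip_force" is the grip in N (left out, the last holds). Time passes only in rows, so rows that do not move let the fingers close. It gives the time, the measured TCP pose, the force and the opening at its end, in the units of the state.
- r.get_obs(): the state, without advancing time (a new reading comes with each control period).
- grab_frame(name): name is "scene" or "top" or "wrist"; returns a dict with "frame" (480x640x3 uint8, red, green, blue), "fx", "fy", "cx", "cy" (pixels), "origin" and "rotation" of the camera in the world; the wrist camera has in their place "T_tool_cam" (4x4, takes a point from camera to tool coordinates, whose origin is the TCP and whose axes are the tool frame's). Camera axes: x right, y down, z forward; pixel columns grow to the right and rows downward; lengths in m; the calibration is good to about 2 mm. A picture is of the moment at which its call begins: read the wrist's pose just before it. There is no depth.
- r.hand_in(): hands the job in, once; it reports no verdict.
The state is a dict: "clock": time; "joints": joint angles; "qvel": joint speeds; "tau": joint torques, N m; "tcp_pos": TCP position; "orientation": TCP orientation; "contact_force": force on the tool from outside, world axes, zero at the start; "moment": the same for the moment, N m; "grip_width": finger opening in m.
Only numpy, scipy, OpenCV 4.12 (cv2) and the standard library are available. Lean on these libraries where they do the work, as an engineer would, in place of code of your own. Each camera call takes 0.05 s, during which the arm holds its last target.

TASK

Take the red-handled snap-ring pliers out of the wooden block, put their closed tips into the gap of the snap ring on the mat and squeeze the handles to spread the ring. Slide the spread ring down over the steel axle stub of the microscope's swing-arm foot without forcing it, until it is level with the dark groove above the brass washer. Finish while holding it there with the pliers, still fully spread, level and clear of the foot, so that I can measure the gap for a shim before it snaps in; keep the gripper off the ring itself, and leave the eyepiece, the objective and the jar where they are.

Things in the scene. Friction and masses are not known exactly. Their poses are not given: they have to be found in the camera images.
- pliers_grip (a point): Snap-ring pliers, 155 mm, 0.18 kg, upright, nose down in the block's slot, red guards on its top. Point midway between the flat red handle sleeves, half-way up them. z: from tips to handles (up); y: the line along which handles squeeze and tips spread. Sleeves: 12 mm wide (x), from 29 mm below to 22 mm above it; over their outer faces 57 mm at rest, 32 mm fully squeezed.
- pliers_tips (a point): Point between the two tips at their lower end, 134 mm below pliers_grip along the pliers' z axis. Each tip is a flat blade 8 mm wide (x), 3.5 mm thick, with a shoulder 7 mm above its end. Outer faces 7 mm apart at rest, 36 mm at full squeeze (the ends come 2 mm nearer the rivet, but sink 3 to 6 mm against the fingers that squeeze). In the block they hang 4 mm above the mat.
- jaw_left (a joint): Pliers lever angle (the other mirrors it): 0 = rest, handles open (upper halves of the sleeves parallel), tips together; 0.207 rad = squeezed to the built-in stop, lower halves parallel, tips fully spread. The levers do not cross: squeezing the handles spreads the tips. A spring opens the handles: 8 N at rest, 10 N squeezed, 18 N with the ring.
- ring_center (a point): Sprung steel snap ring, 4 mm thick, 40 g, flat on the mat. Point half-way up, at the centre that its bore has when fully spread. z up, square to the ring; x points to the gap between the two lugs. Free it is 47 mm wide inside and 57 mm outside (across y), too narrow for the stub; fully spread its bore is round, 56 mm, outside 66 mm. Its bow lies on the -x side, out to 33 mm.
- ring_gap (a point): Middle of the ring's gap, between the lugs, half-way up, 31 mm from ring_center along x. Lugs reach from x = 23 to 39 mm; their plain end faces are about 16 mm apart when free (19 at the inner, 14 at the outer end), 36 mm and parallel when spread. The closed tips go in from above, down to the mat, and push the faces apart; friction and the ring's spring (4 to 8 N) then carry the ring on the tips.
- ring_left (a joint): How far the ring's left arm (+y side) is bent open: 0 = free, about 0.17 rad = fully spread by the pliers.
- ring_right (a joint): The same for the right arm.
- groove (a point): Middle of the dark groove, on the axis of the upright steel axle stub (50 mm diameter) of the swing-arm foot; z up. The groove is 6 mm high, 47 mm in diameter. The stub's top is 16 mm above this point; the top of the brass washer (68 mm across) is 7 mm below it, on an ivory hub 76 mm across; nothing else of the foot is higher than the washer.
- stand: The swing-arm foot: round dark cast base of 184 mm, 18 mm high, origin at the centre of its underside on the mat; ivory arm along its +x axis out to 240 mm, its top 66 mm above the origin. Fixed.
- plier_block: Wooden block 48 x 86 mm, 104 mm high, origin at the centre of its underside; through slot of 14 mm (x) by 44 mm (y), long enough to draw the pliers out straight up even when squeezed. Fixed.
- eyepiece: Black microscope eyepiece standing on the mat, 36 mm across, 50 mm high, origin at its underside. Leave alone.
- objective: Steel objective lens with a yellow band, 25 mm across, 44 mm high, origin at its underside. Leave alone.
- parts_jar: Small amber jar with a white lid, 44 mm across, 52 mm high, origin at its underside. Leave alone.
- ring: The ring's bow; the same as ring_center but at its underside.
- pliers: The pliers' joint rivet, on the same axis, 62 mm below pliers_grip and 72 mm above pliers_tips; axes as pliers_grip.
Things that resemble listed ones, but are neither listed nor needed, are in the scene too. Of the things that look like the ring, the smaller one is meant. Of the things that look like the pliers, the smaller one is meant.

How it is judged:
By the outcome, as a careful person would: the job done as asked, in the order asked, and still so for the second after the job is handed in, while the arm keeps its last pose, push and grip.
It also fails if it takes over 67 s, if anything falls off the work surface, if the arm or the gripper's body presses on something with over 40 N, if the wrist force passes 120 N, or if a joint passes its speed limit or range.

## Working session

There is one attempt and no reset: what is moved stays moved. The work goes in short steps, Python scripts to look and compute and a tool call to move; the robot and the scene stay as the last step left them, time stands still between calls to the robot, and variables do not carry over. Pictures are saved under pics/ and viewed, and the job is handed in when it is done.

Besides the shell and the picture viewer there is one more tool, called after "Request:" as name(argument=value, ...) on one line, values as JSON. send_rows: Moves the arm, as the interface text tells. Its arguments: {"type":"object","properties":{"series":{"type":"array"},"fingers":{"type":"number"},"grip_force":{"type":"number"}},"required":["series"]}

```bash
mkdir -p pics; ls; python3 - <<'E'
from bench import r, grab_frame
import cv2,numpy as np
o=r.get_obs();print({k:np.round(v,3) for k,v in o.items()})
for n in ["scene","top","wrist"]:
    f=grab_frame(n);cv2.imwrite(f"pics/{n}0.png",f["frame"][:,:,::-1])
    print(n,{k:np.round(v,4).tolist() for k,v in f.items() if k!="frame"})
E
```

```text
pics
{'clock': np.float64(0.0), 'joints': array([-1.349,  0.478,  0.022,  1.556, -0.012,  1.109, -0.083]), 'qvel': array([ 0.001, -0.001,  0.001,  0.   , -0.001,  0.   , -0.   ]), 'tau': array([ 1.0000e-03, -5.9647e+01,  1.6090e+00, -2.8119e+01,  1.3000e-02,
        9.0000e-03, -0.0000e+00]), 'tcp_pos': array([0.218, 0.638, 0.23 ]), 'orientation': array([ 2.555e+00,  1.826e+00, -2.000e-03]), 'contact_force': array([ 0.463,  0.234, -0.111]), 'moment': array([-0.024,  0.037,  0.014]), 'grip_width': np.float64(0.086)}
scene {'fx': 492.3036, 'fy': 492.3036, 'cx': 313.0008, 'cy': 244.2396, 'origin': [1.0054, -0.3833, 0.7848], 'rotation': [-2.2313, -1.1103, 0.4022]}
top {'fx': 537.6426, 'fy': 537.6426, 'cx': 319.8356, 'cy': 231.5759, 'origin': [0.3905, -0.0205, 1.0832], 'rotation': [-2.1564, 2.1054, -0.2087]}
wrist {'fx': 354.1399, 'fy': 354.1399, 'cx': 320.8898, 'cy': 235.7978, 'T_tool_cam': [[1.0, 0.0002, 0.0, -0.0005], [-0.0001, 0.9631, 0.269, -0.0673], [0.0, -0.269, 0.9631, -0.1436], [0.0, 0.0, 0.0, 1.0]]}
```

View pics/scene0.png

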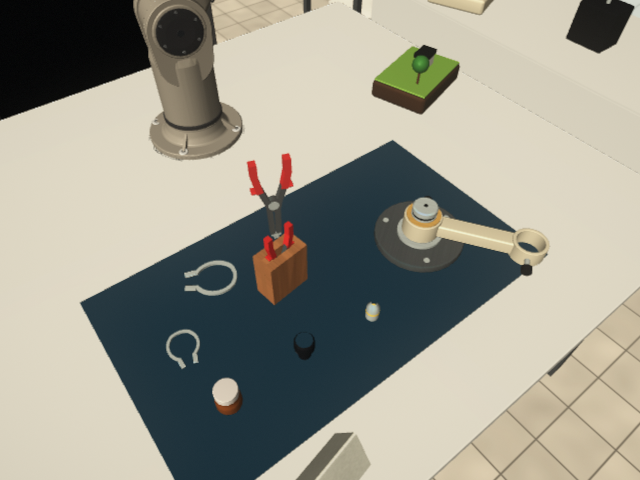

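View pics/top0.png

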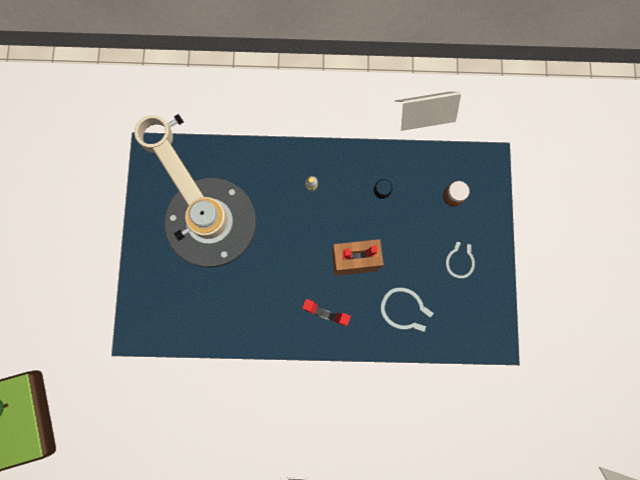

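View pics/wrist0.png

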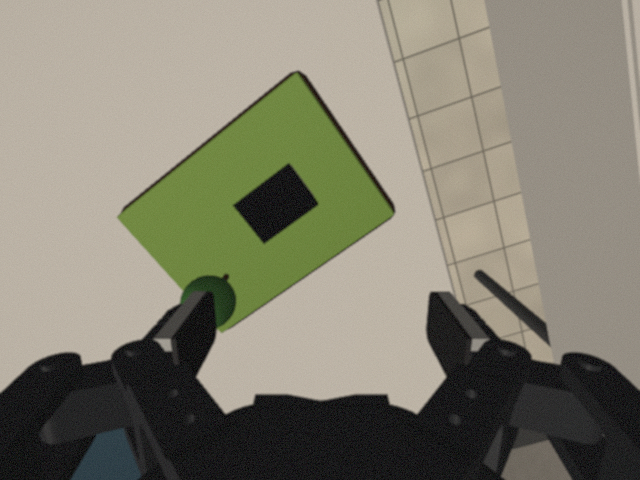

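Pliers candidates are the set in the block (scene 280,265, top 360,255) and a larger set standing free (scene 270,180, top 327,313). I choose the one in the block. Ring candidates are scene 183,347 / top 460,262 (smaller) and scene 210,278 / top 405,308 (larger). I choose the smaller. Next I check both in close crops.

```bash
cat > h.py <<'E'
from bench import r, grab_frame
import cv2,numpy as np
from scipy.spatial.transform import Rotation as R
np.set_printoptions(precision=4,suppress=True)
def cam(n):
    o=r.get_obs(); f=grab_frame(n)
    K=np.array([[f['fx'],0,f['cx']],[0,f['fy'],f['cy']],[0,0,1]])
    if n=='wrist':
        T=np.eye(4);T[:3,:3]=R.from_rotvec(o['orientation']).as_matrix();T[:3,3]=o['tcp_pos'];T=T@np.array(f['T_tool_cam'])
    else:
        T=np.eye(4);rot=np.array(f['rotation']);T[:3,:3]=rot if rot.ndim==2 else R.from_rotvec(rot).as_matrix();T[:3,3]=f['origin']
    return f['frame'][:,:,::-1].copy(),K,T
def proj(P,K,T):
    P=np.atleast_2d(P);c=(P-T[:3,3])@T[:3,:3];u=c@K.T;return u[:,:2]/u[:,2:]
def onz(uv,z,K,T):
    uv=np.atleast_2d(uv);d=np.c_[uv,np.ones(len(uv))]@np.linalg.inv(K).T@T[:3,:3].T
    return T[:3,3]+d*((z-T[2,3])/d[:,2:])
def crop(im,x,y,w,h,s,name):
    c=cv2.resize(im[y:y+h,x:x+w],None,fx=s,fy=s,interpolation=cv2.INTER_CUBIC);cv2.imwrite('pics/'+name,c)
E
python3 - <<'E'
from h import *
im,K,T=cam('top')
crop(im,320,170,180,160,4,'t1.png')
crop(im,120,110,160,170,3.5,'t2.png')
for n,uv,z in [('small ring',(460,262),0.002),('block top',(358,256),.104),('stub',(203,213),.1),('eyep',(383,188),.05),('obj',(312,183),.044),('jar',(459,191),.052),('bigpl',(327,313),.2)]:
    print(n,onz(uv,z,K,T))
im,K,T=cam('scene')
crop(im,150,220,180,160,4,'s1.png');crop(im,370,180,190,110,4,'s2.png')
E
```

```text
small ring [[ 0.535  -0.3177  0.002 ]]
block top [[ 0.5279 -0.1017  0.104 ]]
stub [[0.6023 0.1882 0.1   ]]
eyep [[ 0.673  -0.1546  0.05  ]]
obj [[ 0.6812 -0.0132  0.044 ]]
jar [[ 0.6703 -0.3055  0.052 ]]
bigpl [[ 0.4198 -0.0442  0.2   ]]
```

View pics/t1.png

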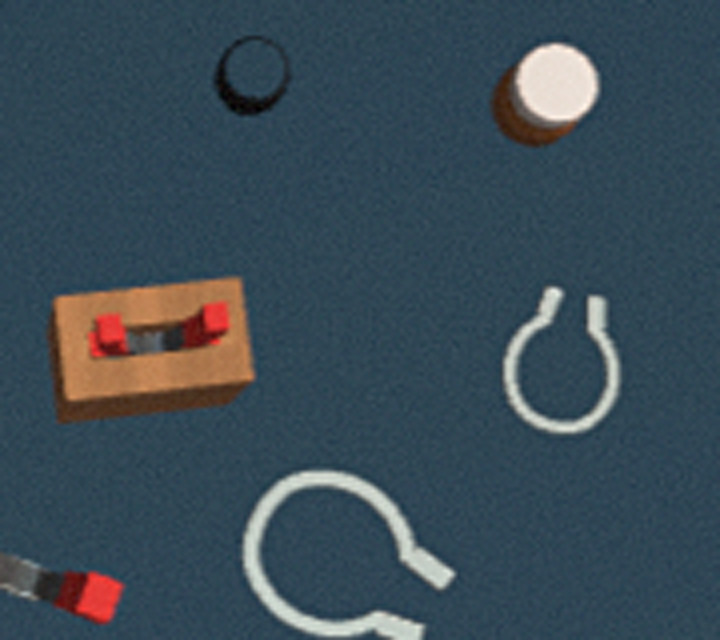

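View pics/s1.png

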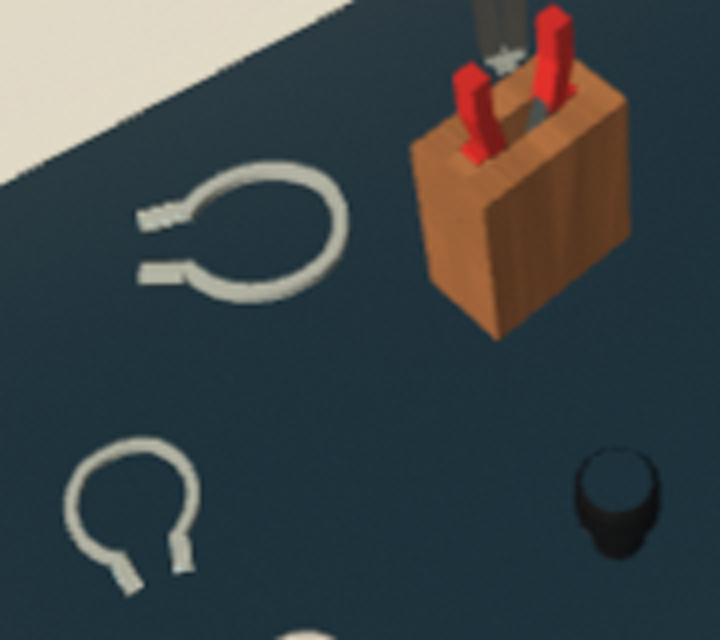

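View pics/t2.png

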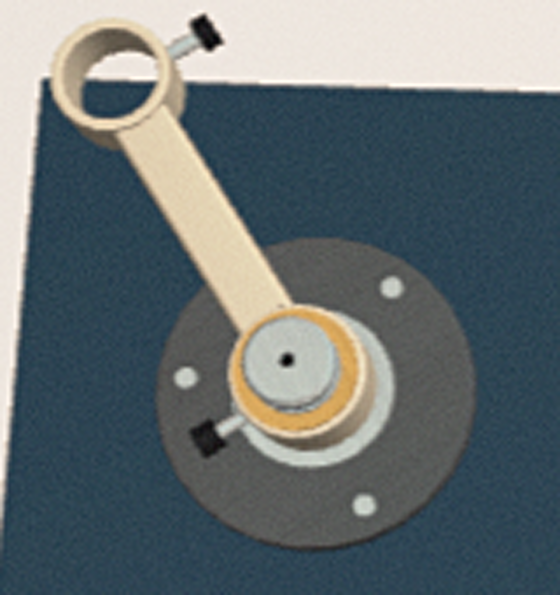

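View pics/s2.png

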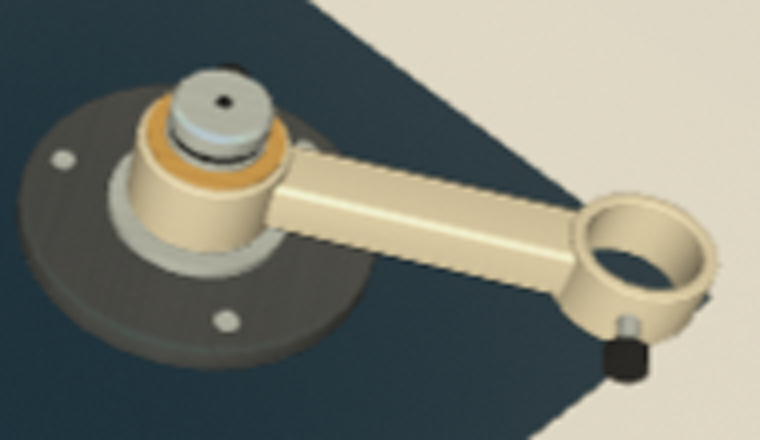

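Crops confirm it. The small ring (top ≈460,264) has its gap facing up in the image (+x), and the small pliers sit in the wooden block with red tops at (347,250) and (374,249). Next I measure the geometry.

```bash
python3 - <<'E'
from h import *
im,K,T=cam('top');ims,Ks,Ts=cam('scene')
def tri(a,b):
    A=[];
    for (u,v),k,t in((a,K,T),(b,Ks,Ts)):
        P=k@np.linalg.inv(t)[:3]; A+= [u*P[2]-P[0],v*P[2]-P[1]]
    X=np.linalg.svd(np.array(A))[2][-1];X=X[:3]/X[3]
    print(X, proj(X,K,T)-a, proj(X,Ks,Ts)-b);return X
c=lambda x,y,s,ox,oy:(x/s+ox-.0,y/s+oy)
print('stub top');tri(c(287,360,3.5,120,110),c(224,102,4,370,180))
print('big pl handle');tri((309,306),(252,165));tri((344,319),(287,158))
p=onz([c(110,328,4,320,170),c(216,317,4,320,170)],.160,K,T);print('handles',p,p.mean(0),np.degrees(np.arctan2(*(p[1]-p[0])[[1,0]])))
b=onz([c(x,y,4,320,170) for x,y in((55,298),(240,278),(254,378),(66,402))],.104,K,T);print('block',b,b.mean(0))
l=onz([c(550,303,4,320,170),c(597,312,4,320,170)],.004,K,T);print('lugs',l)
l=onz([c(562,375,4,320,170)],.004,K,T);print('rc',l)
E
```

```text
stub top
[0.6038 0.1915 0.0981] [[-0.5415 -0.4791]] [[-0.809   0.1463]]
big pl handle
[ 0.4192 -0.0388  0.2014] [[14.6756  7.2439]] [[17.5186 -3.0253]]
[ 0.427  -0.0473  0.2205] [[-14.5844 -10.9989]] [[-19.8152  -0.0827]]
handles [[ 0.5266 -0.0787  0.16  ]
 [ 0.5326 -0.1248  0.16  ]] [ 0.5296 -0.1018  0.16  ] -82.61551771661834
block [[ 0.5482 -0.0567  0.104 ]
 [ 0.5597 -0.1421  0.104 ]
 [ 0.5133 -0.1487  0.104 ]
 [ 0.5002 -0.0626  0.104 ]] [ 0.5304 -0.1025  0.104 ]
lugs [[ 0.568  -0.3128  0.004 ]
 [ 0.564  -0.3368  0.004 ]]
rc [[ 0.5312 -0.3181  0.004 ]]
```

Request:
send_rows(series=[[[-0.0187, 0.0318, -0.0012], [0, 0, 0]], [[-0.0187, 0.0318, -0.0012], [0, 0, 0]], [[-0.0187, 0.0318, -0.0012], [0, 0, 0]], [[-0.0187, 0.0318, -0.0012], [0, 0, 0]], [[-0.0187, 0.0318, -0.0012], [0, 0, 0]], [[-0.0187, 0.0318, -0.0012], [0, 0, 0]], [[-0.0187, 0.0318, -0.0012], [0, 0, 0]], [[-0.0187, 0.0318, -0.0012], [0, 0, 0]], [[-0.0187, 0.0318, -0.0012], [0, 0, 0]], [[-0.0187, 0.0318, -0.0012], [0, 0, 0]], [[-0.0187, 0.0318, -0.0012], [0, 0, 0]], [[-0.0187, 0.0318, -0.0012], [0, 0, 0]], [[-0.0187, 0.0318, -0.0012], [0, 0, 0]], [[-0.0187, 0.0318, -0.0012], [0, 0, 0]], [[-0.0187, 0.0318, -0.0012], [0, 0, 0]], [[-0.0187, 0.0318, -0.0012], [0, 0, 0]]])

```text
clock: 2.35
tcp_pos: [0.6037, 0.1899, 0.2506]
orientation: [-2.556, -1.827, -0.0]
contact_force: [-0.5, 0.4, 0.9]
grip_width: 0.0852
```

```bash
python3 - <<'E'
from h import *
o=r.get_obs();print(o['clock'],o['tcp_pos'],o['orientation'],o['joints'],o['qvel'])
im,K,T=cam('wrist');cv2.imwrite('pics/w1.png',im);np.savez('w1.npz',im=im,K=K,T=T)
E
```

```text
2.35 [0.6037 0.1899 0.2506] [-2.5558 -1.8268 -0.0002] [-0.5692  0.3944  0.2227  1.653  -0.0953  1.1046  0.921 ] [ 0.4056  0.1832  0.0983 -0.277  -0.0781  0.105   0.5053]
```

View pics/w1.png

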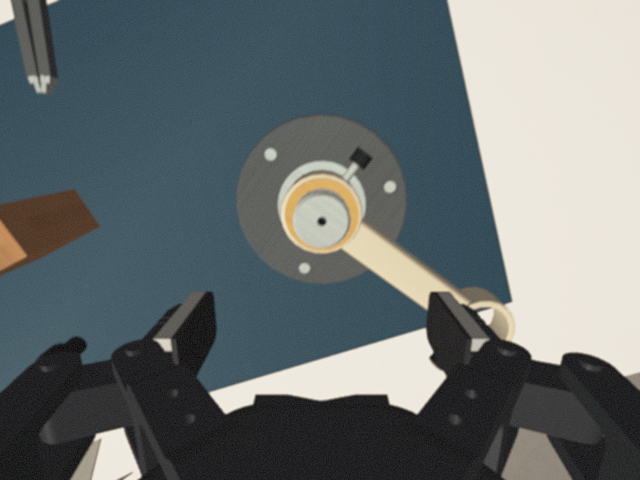

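The wrist view shows the stub with its dark centre hole at about (321,221), with washer, hub and arm to the lower right. I take a second, settled view and compute the position.

```bash
python3 - <<'E'
from h import *
im,K,T=cam('wrist')
o=r.get_obs();print(o['clock'],o['tcp_pos'],o['qvel'])
im,K,T=cam('wrist');crop(im,230,100,190,190,4,'w2.png')
np.savez('w2.npz',im=im,K=K,T=T)
# predicted circles from estimate
c=np.array([.6038,.1915,.0981])
print(proj(c,K,T),onz((321.5,221.5),.098,K,T))
E
```

```text
2.45 [0.6058 0.1855 0.2508] [-0.0404 -0.0153 -0.0512  0.0236 -0.0184  0.0034 -0.0433]
[[327.6208 213.5613]] [[0.6087 0.1843 0.098 ]]
```

View pics/w2.png

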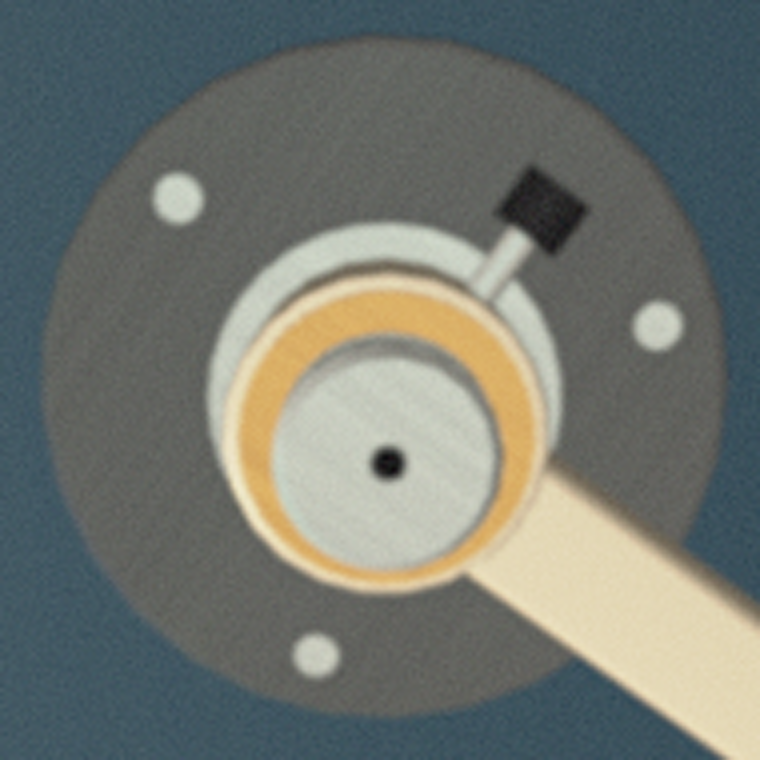

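```bash
python3 - <<'E'
from h import *
from scipy.optimize import least_squares
v=[]
for n in('top','scene'):
    im,K,T=cam(n);v.append((K,T))
w=np.load('w2.npz');v.append((w['K'],w['T']))
m=[(287/3.5+120,360/3.5+110),(224/4+370,102/4+180),(388/4+230,463/4+100)]
m=[np.array(a)-.5*0 for a in m]
def f(X): return np.concatenate([(proj(X,*c)-a).ravel() for c,a in zip(v,m)])
s=least_squares(f,[.6,.19,.1]);print(s.x,s.fun)
for i in range(3): print(onz(m[i],.098,*v[i]))
print('base centre', onz((384/4+230,377/4+100),.018,w['K'],w['T']))
# stub circle diameters seen at wrist
for z in(.09,.098,.106):
    a=onz([(275/4+230,463/4+100),(497/4+230,463/4+100)],z,w['K'],w['T']);print(z,np.linalg.norm(a[0]-a[1]))
E
```

```text
[0.6048 0.1906 0.0998] [-0.1761 -1.1762 -0.6472  0.0271  0.0014 -0.3471]
[[0.6029 0.1905 0.098 ]]
[[0.6044 0.1932 0.098 ]]
[[0.6055 0.1904 0.098 ]]
base centre [[0.6001 0.1924 0.018 ]]
0.09 0.04875598159344953
0.098 0.047473804389088235
0.106 0.046191627184726906
```

Request:
send_rows(series=[[[-0.0353, 0.0083, 0], [0, 0, 0]], [[-0.0353, 0.0083, 0], [0, 0, 0]], [[-0.0353, 0.0083, 0], [0, 0, 0]], [[-0.0353, 0.0083, 0], [0, 0, 0]], [[-0.0353, 0.0083, 0], [0, 0, 0]], [[-0.0353, 0.0083, 0], [0, 0, 0]], [[-0.0353, 0.0083, 0], [0, 0, 0]], [[-0.0353, 0.0083, 0], [0, 0, 0]], [[-0.0353, 0.0083, 0], [0, 0, 0]], [[-0.0353, 0.0083, 0], [0, 0, 0]], [[-0.0353, 0.0083, 0], [0, 0, 0]], [[-0.0353, 0.0083, 0], [0, 0, 0]], [[-0.0353, 0.0083, 0], [0, 0, 0]], [[-0.0353, 0.0083, 0], [0, 0, 0]], [[0, 0, 0], [0, 0, 1]], [[0, 0, 0], [0, 0, 1]], [[0, 0, 0], [0, 0, 1]], [[0, 0, 0], [0, 0, 1]], [[0, 0, 0], [0, 0, 1]], [[0, 0, 0], [0, 0, 1]]])

```text
clock: 5.1
tcp_pos: [0.5537, -0.3123, 0.2503]
orientation: [-2.941, -1.102, -0.001]
contact_force: [-0.4, 1.0, -0.0]
grip_width: 0.0853
```

Request:
send_rows(series=[[[0, 0, 0], [0, 0, 1]], [[0, 0, 0], [0, 0, 1]], [[0, 0, 0], [0, 0, 1]], [[0, 0, 0], [0, 0, 1]], [[0, 0, 0], [0, 0, 1]], [[0, 0, 0], [0, 0, 1]], [[0, 0, 0], [0, 0, 1]], [[0, 0, 0], [0, 0, 1]], [[0, 0, 0], [0, 0, 1]], [[0, 0, 0], [0, 0, 1]], [[0, 0, 0], [0, 0, 1]], [[0, 0, 0], [0, 0, 1]], [[0, 0, 0], [0, 0, 1]], [[0, 0, 0], [0, 0, 1]], [[0, 0, 0], [0, 0, 1]], [[0, 0, 0], [0, 0, 1]], [[0, 0, 0], [0, 0, 1]], [[0, 0, 0], [0, 0, 1]]])

```text
clock: 7.35
tcp_pos: [0.5538, -0.3123, 0.2502]
orientation: [-2.859, 1.3, 0.001]
contact_force: [-0.5, 1.0, 0.4]
grip_width: 0.0857
```

Request:
send_rows(series=[[[0, 0, 0], [0, 0, 1]], [[0, 0, 0], [0, 0, 1]], [[0, 0, 0], [0, 0, 1]], [[0, 0, 0], [0, 0, 1]], [[0, 0, 0], [0, 0, 1]], [[0, 0, 0], [0, 0, 1]], [[0, 0, 0], [0, 0, 0.7]], [[0, 0, 0], [0, 0, 0]]])

```text
clock: 8.35
tcp_pos: [0.5537, -0.3126, 0.25]
orientation: [-2.366, 2.065, 0.002]
contact_force: [0.6, -0.2, 0.6]
grip_width: 0.0855
```

```bash
python3 - <<'E'
from h import *
im,K,T=cam('wrist')
o=r.get_obs();print(o['clock'],o['tcp_pos'],o['orientation'],o['joints'],abs(o['qvel']).max())
im,K,T=cam('wrist');cv2.imwrite('pics/w3.png',im);np.savez('w3.npz',im=im,K=K,T=T)
print(T[:3,:3]);print(R.from_rotvec(o['orientation']).as_matrix())
E
```

```text
8.4 [ 0.5535 -0.3129  0.2501] [-2.3668  2.0649  0.0013] [-0.2757  0.592   1.0424  1.6794 -0.5458  1.1931 -0.532 ] 0.009101579757373971
[[ 0.1358 -0.9548 -0.2643]
 [-0.9907 -0.1309 -0.0358]
 [-0.0004  0.2668 -0.9638]]
[[ 0.1356 -0.9908 -0.0002]
 [-0.9908 -0.1356  0.001 ]
 [-0.001   0.0001 -1.    ]]
```

View pics/w3.png

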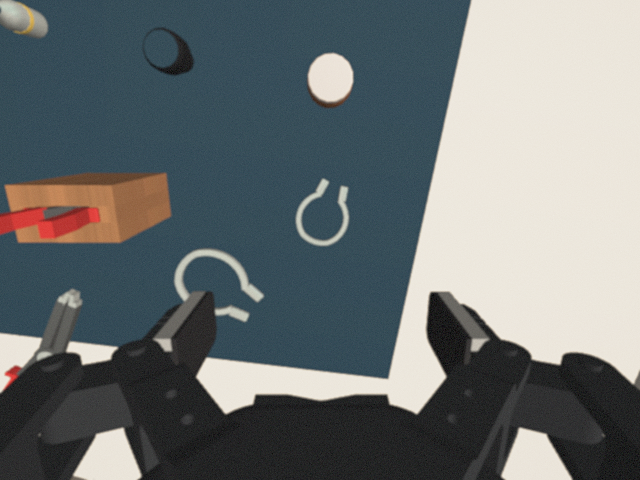

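The wrist view shows the small ring at (323,215) with lugs at (322,187) and (343,193). The jar lid is at (330,77), the eyepiece at (167,50), and the large ring at (215,282). I segment the small ring.

```bash
python3 - <<'E'
from h import *
w=np.load('w3.npz');im,K,T=w['im'],w['K'],w['T']
s=6;x0,y0=285,165
# rectify to metric plane z=.004: 10px/mm
c=onz((323,212),.004,K,T)[0];print(c)
g=8000.;N=800
# ground image: cols -> -Y, rows-> -X(down)
src=[];dst=np.float32([[0,0],[N,0],[N,N],[0,N]])
P=np.array([[c[0]+(N/2-v)/g,c[1]-(u-N/2)/g,.004] for u,v in dst])
H=cv2.getPerspectiveTransform(np.float32(proj(P,K,T)),dst)
wi=cv2.warpPerspective(im,H,(N,N),flags=cv2.INTER_CUBIC)
m=(wi.min(2)>120).astype(np.uint8)
n,l,st,_=cv2.connectedComponentsWithStats(m);k=1+np.argmax(st[1:,4]);print(st[k])
cnt=max(cv2.findContours((l==k).astype(np.uint8),cv2.RETR_EXTERNAL,cv2.CHAIN_APPROX_NONE)[0],key=len)
np.save('ringcnt.npy',np.c_[c[0]+(N/2-cnt[:,0,1])/g, c[1]-(cnt[:,0,0]-N/2)/g])
cv2.drawContours(wi,[cnt],-1,(0,0,255),1)
for i in range(0,N,80):
    cv2.putText(wi,str(i),(i,10),0,.35,(0,255,255));cv2.putText(wi,str(i),(0,i+10),0,.35,(0,255,255))
cv2.imwrite('pics/ring_rect.png',cv2.resize(wi,(600,600)))
E
```

```text
[ 0.5419 -0.3176  0.004 ]
[  160   102   477   612 79844]
```

View pics/ring_rect.png

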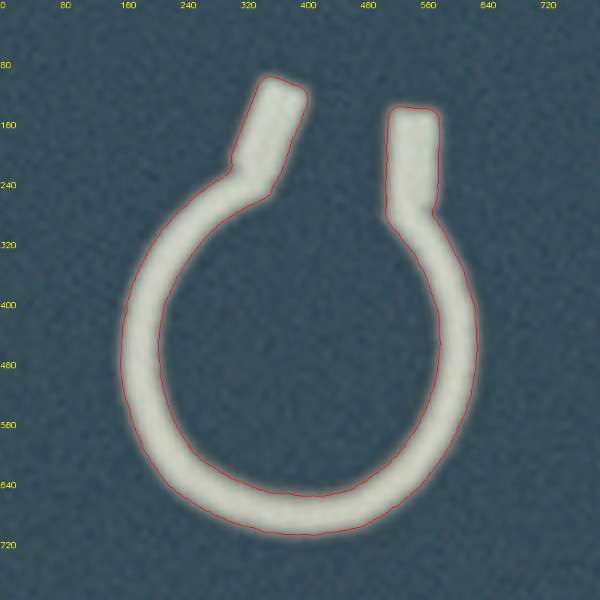

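The ring rectifies cleanly. Gap midpoint is (0.5662, -0.3240), ring x heading is -11.3°, and gap widths are 13.5/19 mm as described. Next I go over the block.

Request:
send_rows(series=[[[-0.0354, -0.0009, 0], [0, 0, 0]], [[-0.0354, -0.0009, 0], [0, 0, 0]], [[-0.0354, -0.0009, 0], [0, 0, 0]], [[-0.0354, -0.0009, 0], [0, 0, 0]], [[-0.0354, -0.0009, 0], [0, 0, 0]], [[-0.0354, -0.0009, 0], [0, 0, 0]], [[0, 0, 0], [0, 0, 0]]])

```text
clock: 9.32
tcp_pos: [0.5305, -0.0994, 0.25]
orientation: [-2.37, 2.061, 0.003]
contact_force: [-0.2, 0.1, -0.6]
grip_width: 0.0854
```

```bash
python3 - <<'E'
from h import *
im,K,T=cam('wrist')
o=r.get_obs();print(o['clock'],o['tcp_pos'],o['orientation'],o['joints'],abs(o['qvel']).max())
im,K,T=cam('wrist');cv2.imwrite('pics/w4.png',im);np.savez('w4.npz',im=im,K=K,T=T)
E
```

```text
9.375 [ 0.5304 -0.1015  0.2504] [-2.3677  2.064   0.0009] [-0.8185  0.4447  1.1926  1.9064 -0.464   1.1076 -0.8761] 0.04236647954554227
```

View pics/w4.png

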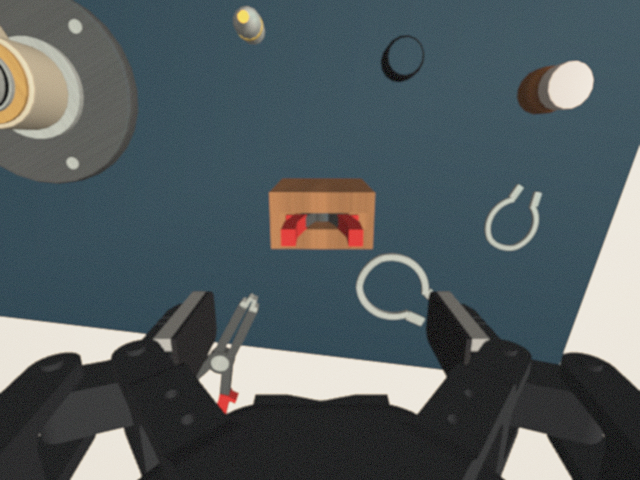

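```bash
python3 - <<'E'
from h import *
w=np.load('w4.npz');im,K,T=w['im'],w['K'],w['T']
crop(im,260,170,126,90,6,'w4c.png')
E
```

```text
(no output)
```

View pics/w4c.png

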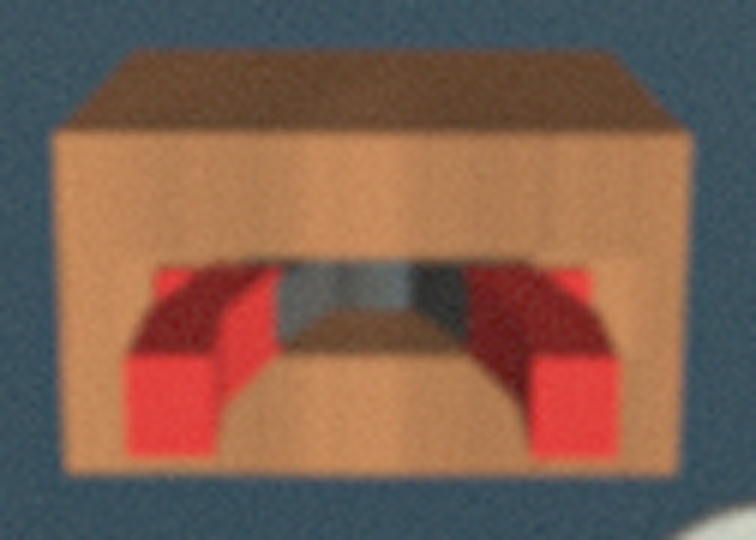

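```bash
python3 - <<'E'
from h import *
w=np.load('w4.npz');im,K,T=w['im'],w['K'],w['T']
f=lambda *p:[(a/6+260,b/6+170) for a,b in p]
for z in(.157,.160,.163):
    a=onz(f((127,406.5),(620,406.5)),z,K,T);print(z,a.mean(0),np.linalg.norm(a[0]-a[1]),np.degrees(np.arctan2(*(a[1]-a[0])[[1,0]])))
a=onz(f((55,133),(692,133),(682,473),(66,473)),.104,K,T);print(a.mean(0),np.linalg.norm(a[0]-a[1]),np.linalg.norm(a[2]-a[1]))
d=np.array([.5298,-.102,.119])
E
```

```text
0.157 [ 0.5316 -0.1031  0.157 ] 0.05713317905024976 -82.14823004042789
0.16 [ 0.5324 -0.103   0.16  ] 0.05640986753345079 -82.14823004042786
0.163 [ 0.5333 -0.1028  0.163 ] 0.05568655601665178 -82.1482300404278
[ 0.5312 -0.1034  0.104 ] 0.08722084763805862 0.048802911865175866
```

Request:
send_rows(series=[[[0.0016, -0.0008, 0.02], [0, 0, 0]], [[0, 0, 0.02], [0, 0, 0]], [[0, 0, 0.02], [0, 0, 0]], [[0, 0, 0.02], [0, 0, 0]], [[0, 0, 0.02], [0, 0, 0]], [[0, 0, 0.015], [0, 0, 0]], [[0, 0, 0.01], [0, 0, 0]], [[0, 0, 0.006], [0, 0, 0]], [[0, 0, 0], [0, 0, 0]], [[0, 0, 0], [0, 0, 0]]])

```text
clock: 10.68
tcp_pos: [0.5316, -0.1047, 0.12]
orientation: [-2.363, 2.069, -0.001]
contact_force: [-0.3, -0.5, -0.0]
grip_width: 0.0856
```

```bash
python3 - <<'E'
from h import *
o=r.get_obs();print(o['clock'],o['tcp_pos'],o['orientation'],o['joints'],o['contact_force'],abs(o['qvel']).max())
im,K,T=cam('wrist');cv2.imwrite('pics/w5.png',im);np.savez('w5.npz',im=im,K=K,T=T)
im,K,T=cam('scene');crop(im,200,130,160,180,3.3,'s5.png')
E
```

```text
10.675 [ 0.5316 -0.1047  0.12  ] [-2.3635  2.0688 -0.001 ] [-0.644   0.5997  0.9857  2.0202 -0.6593  0.8764 -0.7276] [-0.3136 -0.451  -0.0111] 0.0030659402812156476
```

View pics/w5.png

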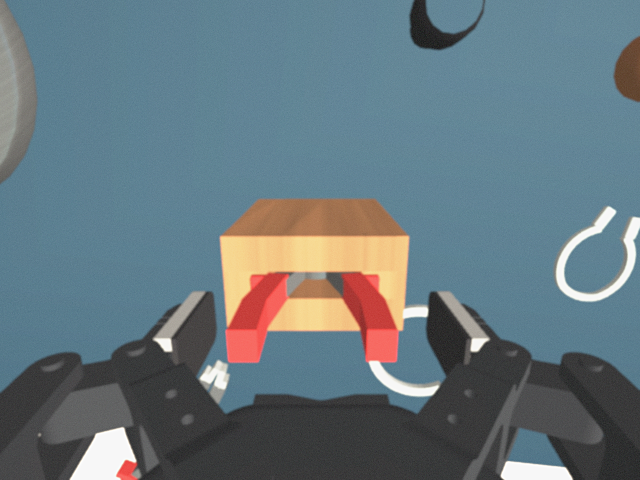

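View pics/s5.png

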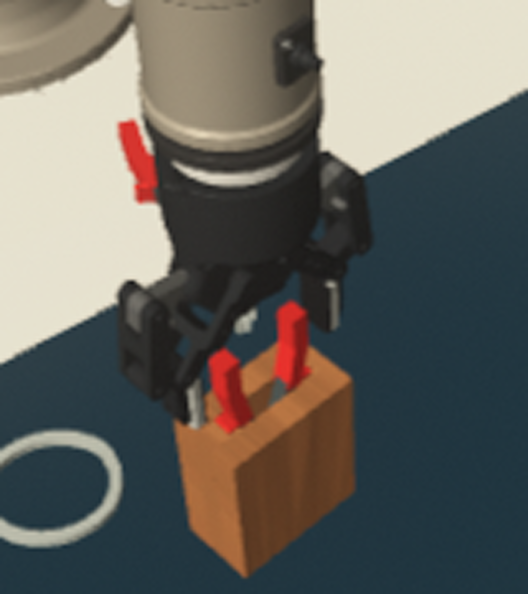

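```bash
python3 - <<'E'
from h import *
w=np.load('w5.npz');im,K,T=w['im'],w['K'],w['T']
crop(im,215,240,200,130,4,'w5c.png')
p=[[.5315+a*.9908*0,-.103,.16] for a in(0,)]
print(proj(p,K,T), onz([(313,330),(313,345),(313,360)],.159,K,T))
E
```

```text
[[313.4805 349.1232]] [[ 0.538  -0.102   0.159 ]
 [ 0.5324 -0.1027  0.159 ]
 [ 0.5267 -0.1034  0.159 ]]
```

View pics/w5c.png

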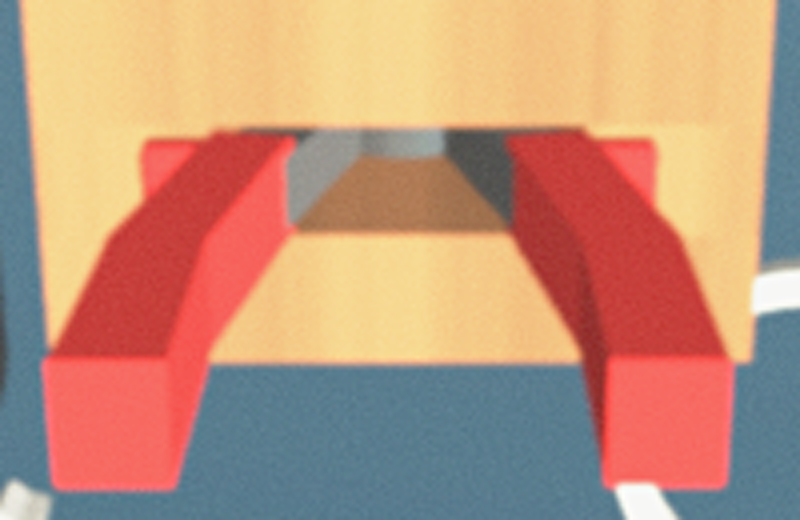

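Request:
send_rows(series=[[[-0.0017, -0.0004, 0], [0, 0, 0]], [[0, 0, 0], [0, 0, 0]], [[0, 0, 0], [0, 0, 0]], [[0, 0, 0], [0, 0, 0]], [[0, 0, 0], [0, 0, 0]], [[0, 0, 0], [0, 0, 0]]], fingers=90, grip_force=40)

```text
clock: 11.52
tcp_pos: [0.5316, -0.1019, 0.1198]
orientation: [-2.364, 2.068, 0.002]
contact_force: [-1.1, 4.0, 5.4]
grip_width: 0.0556
```

```bash
python3 - <<'E'
from h import *
o=r.get_obs();print(o['clock'],o['tcp_pos'],o['orientation'],o['grip_width'],o['contact_force'],abs(o['qvel']).max())
im,K,T=cam('wrist');crop(im,140,230,360,200,2.2,'w6.png')
E
```

```text
11.525 [ 0.5316 -0.1019  0.1198] [-2.3635  2.0675  0.002 ] 0.05557067004096327 [-1.1385  3.952   5.3616] 0.0016216719439438466
```

View pics/w6.png

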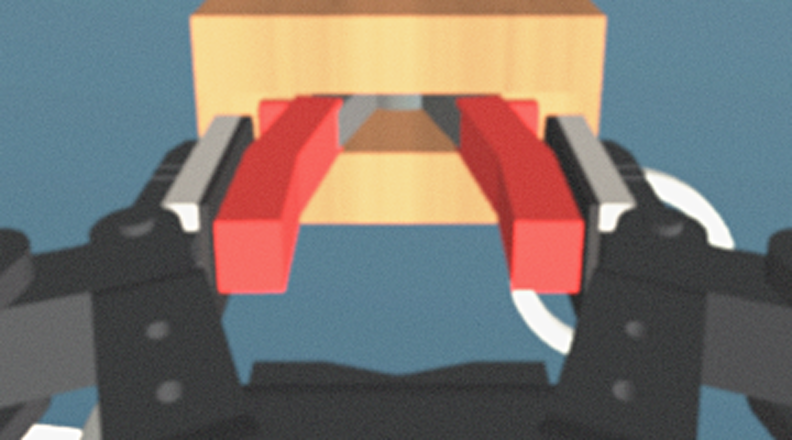

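Request:
send_rows(series=[[[0, 0, -0.005], [0, 0, 0]], [[0, 0, -0.01], [0, 0, 0]], [[0, 0, -0.015], [0, 0, 0]], [[0, 0, -0.02], [0, 0, 0]], [[0, 0, -0.02], [0, 0, 0]], [[0, 0, -0.02], [0, 0, 0]], [[0, 0, -0.02], [0, 0, 0]], [[0, 0, -0.015], [0, 0, 0]], [[0, 0, 0], [0, 0, 0]]])

```text
clock: 12.7
tcp_pos: [0.532, -0.103, 0.2456]
orientation: [-2.363, 2.068, -0.002]
contact_force: [-0.7, 0.8, -1.7]
grip_width: 0.0554
```

```bash
python3 - <<'E'
from h import *
o=r.get_obs();print(o['clock'],o['tcp_pos'],o['orientation'],o['grip_width'],o['contact_force'],abs(o['qvel']).max())
im,K,T=cam('wrist');cv2.imwrite('pics/w7.png',im);np.savez('w7.npz',im=im,K=K,T=T)
im,K,T=cam('scene');crop(im,200,100,160,200,3,'s7.png')
E
```

```text
12.7 [ 0.532  -0.103   0.2456] [-2.3631  2.0679 -0.0022] 0.05541017541622976 [-0.6617  0.7748 -1.6789] 0.030674179314335515
```

View pics/w7.png

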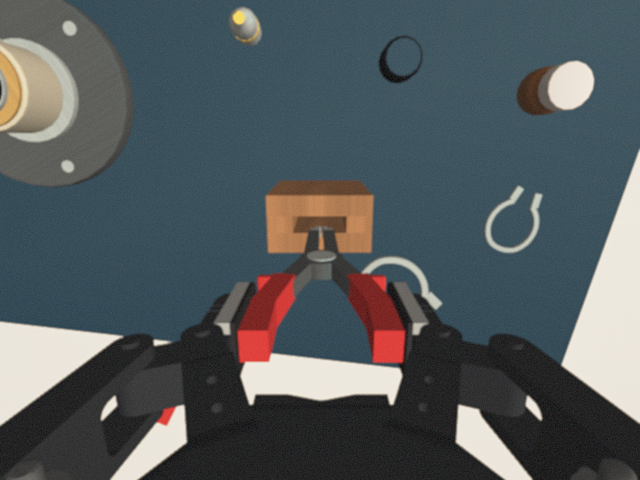

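View pics/s7.png

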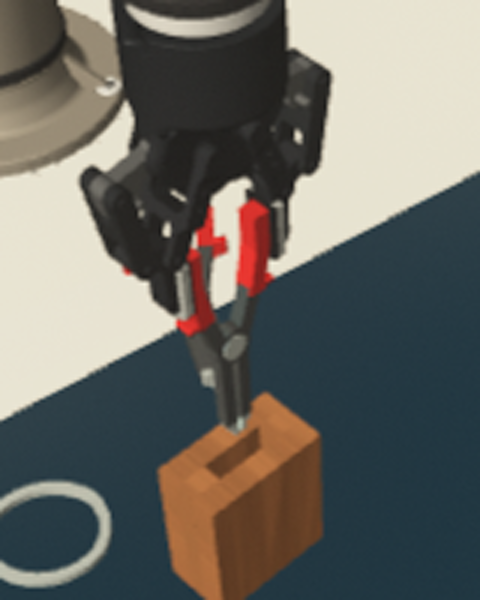

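```bash
python3 - <<'E'
from h import *
w=np.load('w7.npz');im,K,T=w['im'],w['K'],w['T']
crop(im,285,200,74,75,8,'w7c.png')
f=grab_frame('wrist');TT=np.linalg.inv(np.array(f['T_tool_cam']))
for p in [(0,0,.116),(.0035,.004,.116),(-.0035,-.004,.116),(0,0,.044)]:
    c=TT[:3,:3]@np.array(p)+TT[:3,3];u=K@c;print(p,u[:2]/u[2])
E
```

```text
(0, 0, 0.116) [319.7638 230.8824]
(0.0035, 0.004, 0.116) [324.3687 235.97  ]
(-0.0035, -0.004, 0.116) [315.122  225.7541]
(0, 0, 0.044) [319.4476 263.3531]
```

View pics/w7c.png

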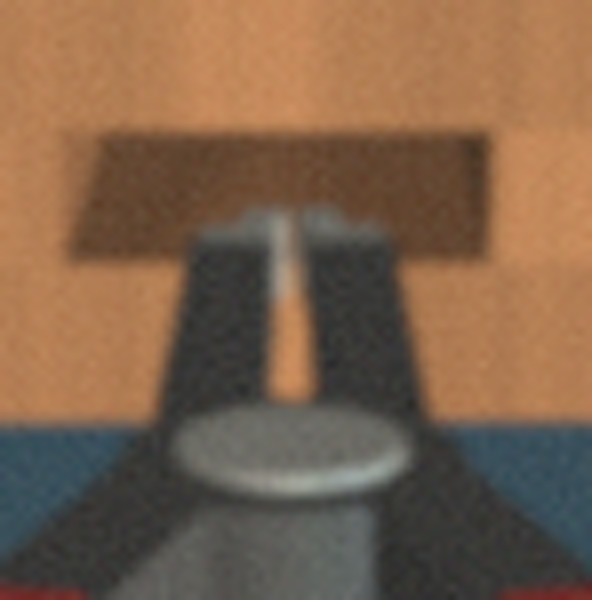

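Request:
send_rows(series=[[[0.0278, -0.0005, -0.002], [0, 0, 0]], [[0.0278, -0.0005, -0.002], [0, 0, 0]], [[0.0278, -0.0005, -0.002], [0, 0, 0]], [[0.0278, -0.0005, 0], [0, 0, 0]], [[0.0278, -0.0005, 0], [0, 0, 0]], [[0.0278, -0.0005, 0], [0, 0, 0]], [[0.0278, -0.0005, 0], [0, 0, 0]], [[0.0278, -0.0005, 0], [0, 0, 0]], [[0, 0, 0], [0, 0, 1]], [[0, 0, 0], [0, 0, 1]], [[0, 0, 0], [0, 0, 1]], [[0, 0, 0], [0, 0, 0.82]], [[0, 0, 0.02], [0, 0, 0]], [[0, 0, 0.02], [0, 0, 0]], [[0, 0, 0.02], [0, 0, 0]], [[0, 0, 0.02], [0, 0, 0]], [[0, 0, 0.015], [0, 0, 0]], [[0, 0, 0.01], [0, 0, 0]], [[0, 0, 0], [0, 0, 0]], [[0, 0, 0], [0, 0, 0]]])

```text
clock: 15.35
tcp_pos: [0.5651, -0.3232, 0.1461]
orientation: [-1.987, 2.433, -0.002]
contact_force: [0.3, 0.2, -1.6]
grip_width: 0.0555
```

```bash
python3 - <<'E'
from h import *
o=r.get_obs();print(o['clock'],o['tcp_pos'],o['orientation'],o['joints'],o['grip_width'],o['contact_force'],abs(o['qvel']).max())
print(R.from_rotvec(o['orientation']).as_matrix())
im,K,T=cam('wrist');cv2.imwrite('pics/w8.png',im);crop(im,270,160,110,120,5,'w8c.png');np.savez('w8.npz',im=im,K=K,T=T)
im,K,T=cam('scene');crop(im,120,280,130,110,5,'s8.png')
E
```

```text
15.35 [ 0.5651 -0.3232  0.1461] [-1.9875  2.4326 -0.0017] [-0.2269  0.7535  1.0098  1.7389 -0.7224  1.0681 -0.7381] 0.05554069029396516 [ 0.3122  0.1952 -1.5735] 0.004566837493110566
[[-0.1994 -0.9799  0.0009]
 [-0.9799  0.1994 -0.0006]
 [ 0.0004 -0.001  -1.    ]]
```

View pics/w8c.png

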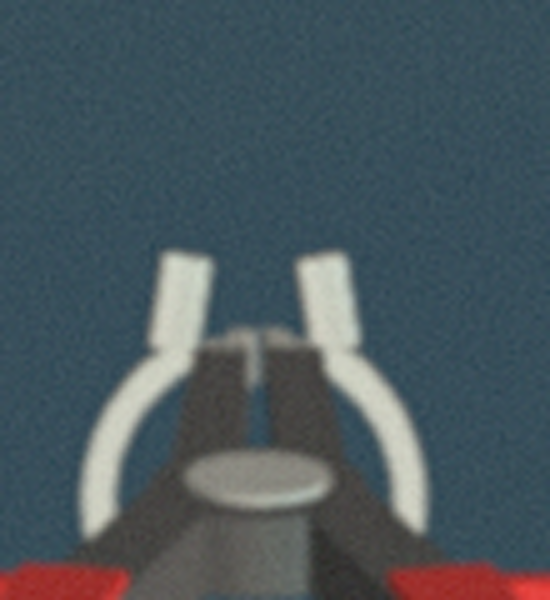

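View pics/s8.png

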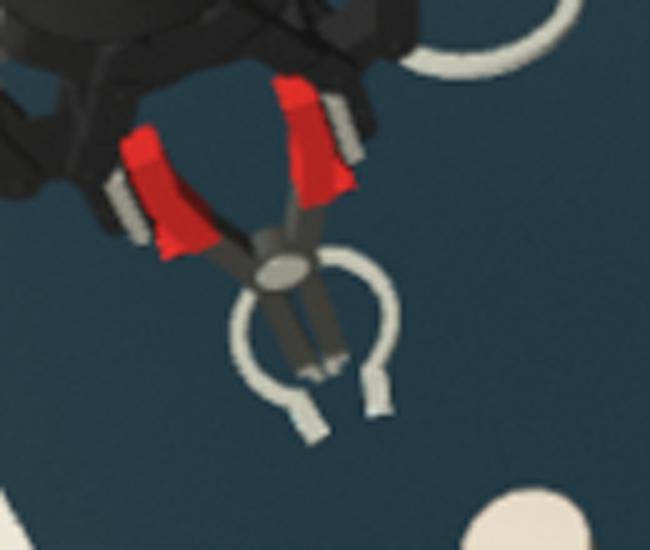

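```bash
python3 - <<'E'
from h import *
w=np.load('w8.npz');K,T=w['K'],w['T']
f=lambda *p:[(a/5+270,b/5+160) for a,b in p]
q=f((212,262),(297,260),(205,345),(318,345));a=onz(q,.004,K,T)
rt=np.array([[-0.1994,-0.9799],[-0.9799,.1994]]);t=np.array([.5651,-.3232])
print('lug face pts in tool xy',(a[:,:2]-t)@rt)
b=onz(f((256,330)),.030,K,T);print('tip front edge in tool',(b[:,:2]-t)@rt)
print('gap tool',(np.array([.5662,-.324])-t)@rt)
E
```

```text
lug face pts in tool xy [[-0.0062 -0.0092]
 [ 0.0078 -0.0096]
 [-0.0075  0.0049]
 [ 0.0113  0.0049]]
tip front edge in tool [[ 0.001  -0.0041]]
gap tool [ 0.0006 -0.0012]
```

Request:
send_rows(series=[[[0, -0.0015, 0], [0, 0, 0]], [[0, 0, 0.008], [0, 0, 0]], [[0, 0, 0.008], [0, 0, 0]], [[0, 0, 0.005], [0, 0, 0]], [[0, 0, 0.003], [0, 0, 0]], [[0, 0, 0.002], [0, 0, 0]], [[0, 0, 0], [0, 0, 0]], [[0, 0, 0], [0, 0, 0]]])

```text
clock: 16.45
tcp_pos: [0.5663, -0.3232, 0.1197]
orientation: [-1.988, 2.433, -0.0]
contact_force: [0.7, -0.1, -1.3]
grip_width: 0.0551
```

```bash
python3 - <<'E'
from h import *
o=r.get_obs();print(o['clock'],o['tcp_pos'],o['orientation'],o['grip_width'],o['contact_force'],o['moment'],abs(o['qvel']).max())
im,K,T=cam('wrist');crop(im,270,160,110,120,5,'w9c.png');np.savez('w9.npz',im=im,K=K,T=T)
im,K,T=cam('scene');crop(im,120,280,130,110,5,'s9.png')
E
```

```text
16.45 [ 0.5663 -0.3232  0.1197] [-1.9876  2.4328 -0.0005] 0.055090783984341314 [ 0.7383 -0.1243 -1.2742] [-0.0109 -0.0027 -0.0221] 0.003152564055347934
```

View pics/w9c.png

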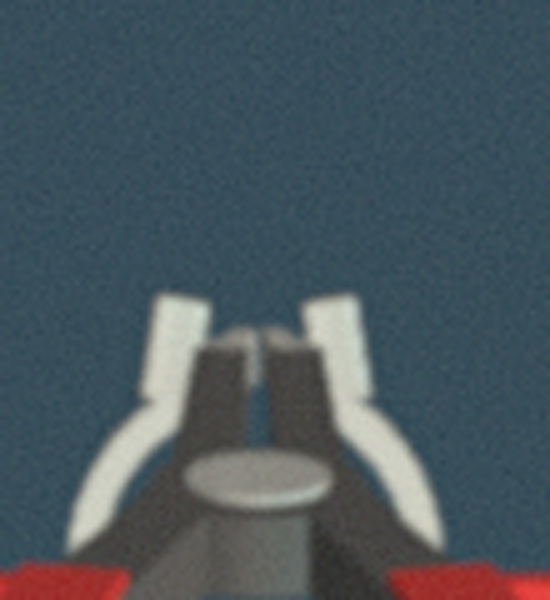

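View pics/s9.png

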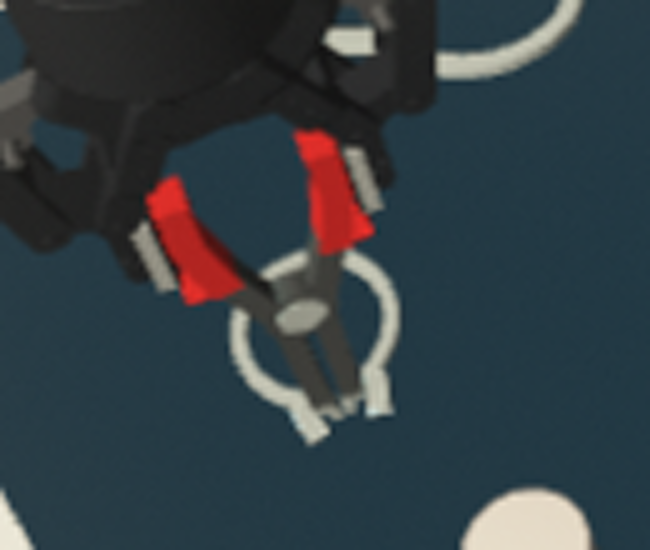

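Request:
send_rows(series=[[[0, 0, 0.001], [0, 0, 0]], [[0, 0, 0.0012], [0, 0, 0]], [[0, 0, 0], [0, 0, 0]], [[0, 0, 0], [0, 0, 0]]], fingers=106)

```text
clock: 17.05
tcp_pos: [0.5678, -0.3245, 0.1198]
orientation: [-1.987, 2.431, -0.007]
contact_force: [0.1, 1.1, 9.9]
grip_width: 0.05
```

```bash
python3 - <<'E'
from h import *
o=r.get_obs();print(o['clock'],o['tcp_pos'],o['orientation'],o['grip_width'],o['contact_force'],o['moment'],abs(o['qvel']).max())
im,K,T=cam('wrist');crop(im,270,160,110,120,5,'w10c.png')
E
```

```text
17.05 [ 0.5678 -0.3245  0.1198] [-1.9865  2.4314 -0.0065] 0.0500476972877561 [0.1382 1.1232 9.8692] [0.2369 0.0298 0.0339] 0.0011743041725081572
```

View pics/w10c.png

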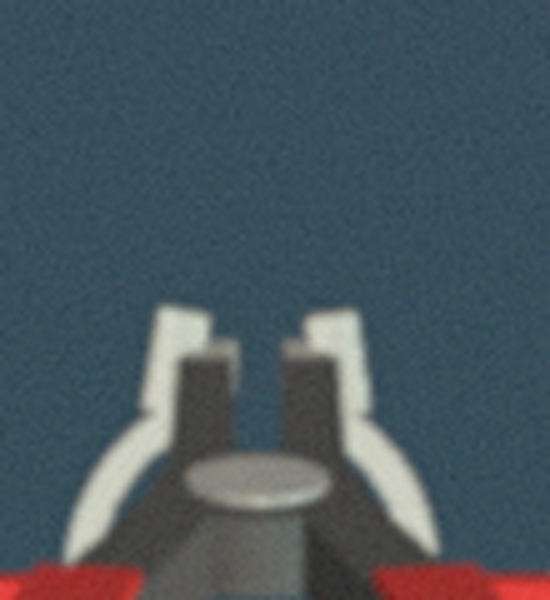

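Request:
send_rows(series=[[[0, 0, -0.001], [0, 0, 0]], [[0, 0, -0.001], [0, 0, 0]], [[0, 0, -0.0005], [0, 0, 0]], [[0, 0, 0], [0, 0, 0]], [[0, 0, 0], [0, 0, 0]]], fingers=118)

```text
clock: 17.73
tcp_pos: [0.5667, -0.3248, 0.1211]
orientation: [1.987, -2.433, 0.005]
contact_force: [0.2, -2.7, 6.8]
grip_width: 0.0461
```

```bash
python3 - <<'E'
from h import *
o=r.get_obs();print(o['clock'],o['tcp_pos'],o['orientation'],o['grip_width'],o['contact_force'],o['moment'],abs(o['qvel']).max())
im,K,T=cam('wrist');crop(im,270,160,110,120,5,'w11c.png')
E
```

```text
17.725 [ 0.5667 -0.3248  0.1211] [ 1.9869 -2.433   0.0052] 0.04613695240361495 [ 0.1623 -2.6925  6.8145] [-0.7732  0.1765  0.0089] 0.0023789796899044207
```

View pics/w11c.png

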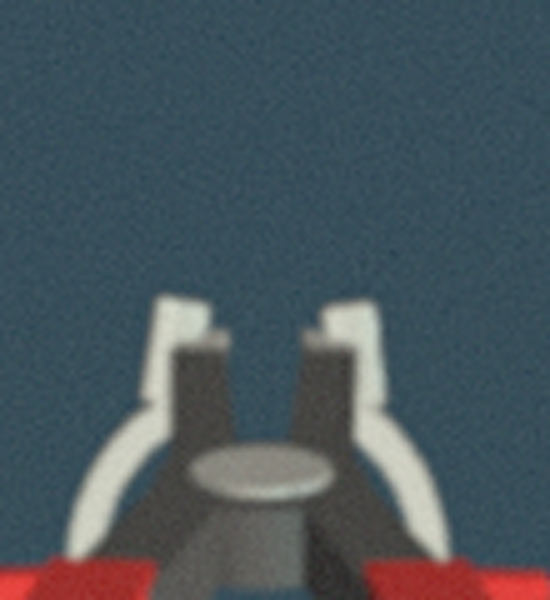

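Request:
send_rows(series=[[[0, 0, -0.001], [0, 0, 0]], [[0, 0, -0.001], [0, 0, 0]], [[0, 0, 0], [0, 0, 0]], [[0, 0, 0], [0, 0, 0]]], fingers=130)

```text
clock: 18.27
tcp_pos: [0.5663, -0.3236, 0.1221]
orientation: [1.987, -2.433, 0.001]
contact_force: [-1.1, -3.4, 5.4]
grip_width: 0.0422
```

```bash
python3 - <<'E'
from h import *
o=r.get_obs();print(o['clock'],o['tcp_pos'],o['orientation'],o['grip_width'],o['contact_force'],o['moment'],abs(o['qvel']).max())
im,K,T=cam('wrist');crop(im,270,160,110,120,5,'w12c.png')
im,K,T=cam('scene');crop(im,120,280,130,110,5,'s12.png')
E
```

```text
18.275 [ 0.5663 -0.3236  0.1221] [ 1.9875 -2.4328  0.0014] 0.04222620397681818 [-1.1463 -3.3518  5.3795] [-1.0359  0.2348  0.034 ] 0.001674815431483751
```

View pics/w12c.png

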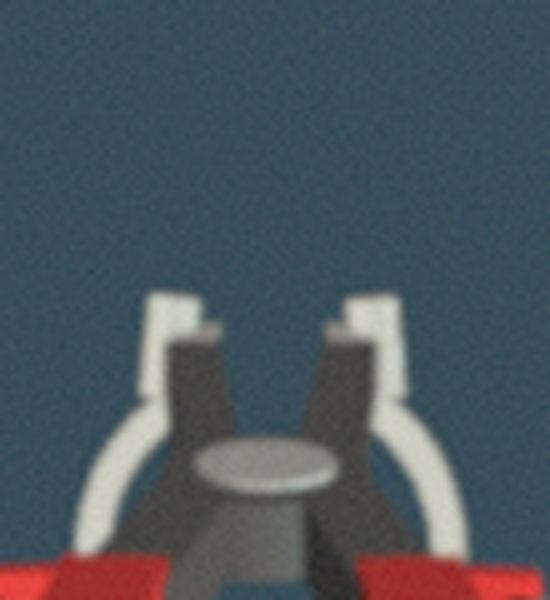

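View pics/s12.png

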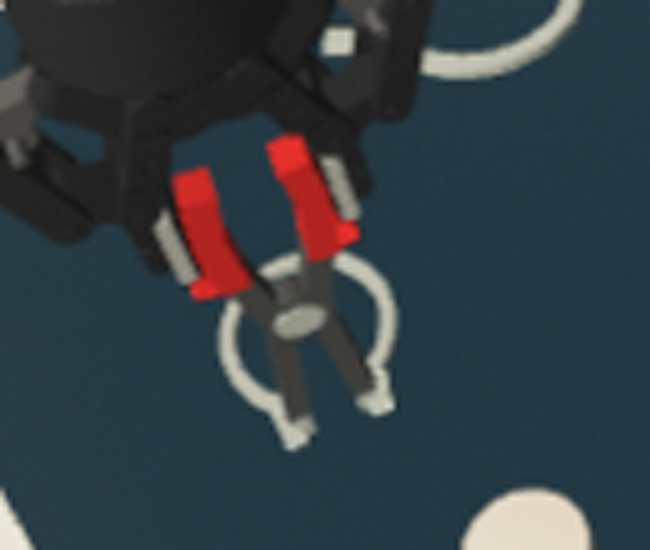

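Request:
send_rows(series=[[[0, 0, -0.001], [0, 0, 0]], [[0, 0, -0.001], [0, 0, 0]], [[0, 0, -0.0005], [0, 0, 0]], [[0, 0, 0], [0, 0, 0]]], fingers=142)

```text
clock: 18.88
tcp_pos: [0.5661, -0.3218, 0.1234]
orientation: [-1.988, 2.432, 0.004]
contact_force: [0.3, -0.2, -1.5]
grip_width: 0.0384
```

```bash
python3 - <<'E'
from h import *
o=r.get_obs();print(o['clock'],o['tcp_pos'],o['orientation'],o['grip_width'],o['contact_force'],o['moment'],abs(o['qvel']).max())
im,K,T=cam('wrist');crop(im,270,160,110,120,5,'w13c.png')
E
```

```text
18.875 [ 0.5661 -0.3218  0.1234] [-1.9884  2.4317  0.0039] 0.03842772804904683 [ 0.2567 -0.1568 -1.5222] [ 0.0299 -0.021  -0.0301] 0.004396356506900264
```

View pics/w13c.png

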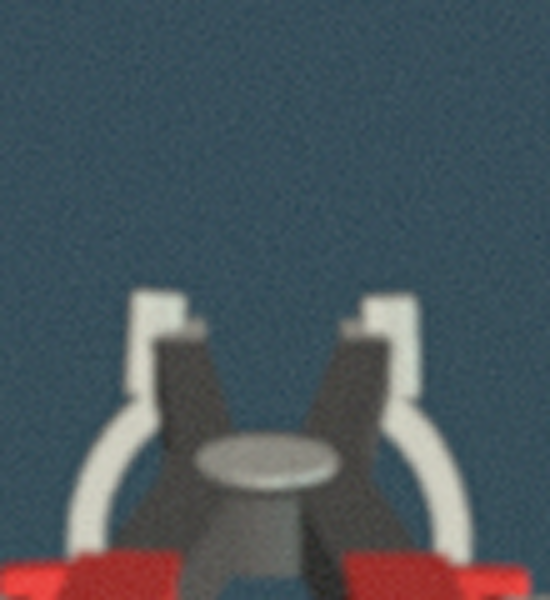

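Request:
send_rows(series=[[[0, 0, -0.0005], [0, 0, 0]], [[0, 0, -0.0005], [0, 0, 0]], [[0, 0, 0], [0, 0, 0]], [[0, 0, 0], [0, 0, 0]], [[0, 0, 0], [0, 0, 0]]], fingers=175, grip_force=50)

```text
clock: 19.55
tcp_pos: [0.5662, -0.323, 0.1252]
orientation: [-1.988, 2.433, 0.0]
contact_force: [0.8, -0.4, -1.8]
grip_width: 0.0292
```

```bash
python3 - <<'E'
from h import *
o=r.get_obs();print(o['clock'],o['tcp_pos'],o['orientation'],o['grip_width'],o['contact_force'],o['moment'],abs(o['qvel']).max())
im,K,T=cam('wrist');crop(im,260,150,130,130,5,'w14c.png')
im,K,T=cam('scene');crop(im,120,280,130,110,5,'s14.png')
E
```

```text
19.55 [ 0.5662 -0.323   0.1252] [-1.9878  2.4327  0.0002] 0.029213894763912337 [ 0.8251 -0.4234 -1.8069] [ 0.0005 -0.0002  0.0027] 0.0019299467104059575
```

View pics/w14c.png

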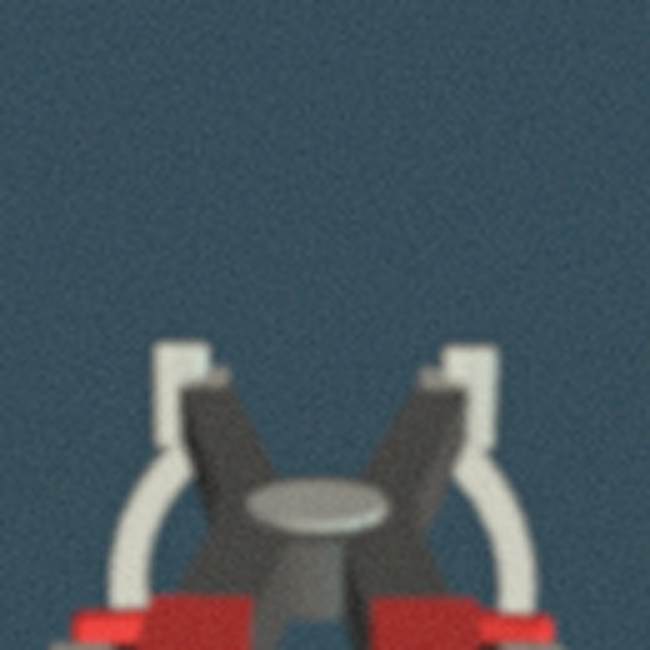

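View pics/s14.png

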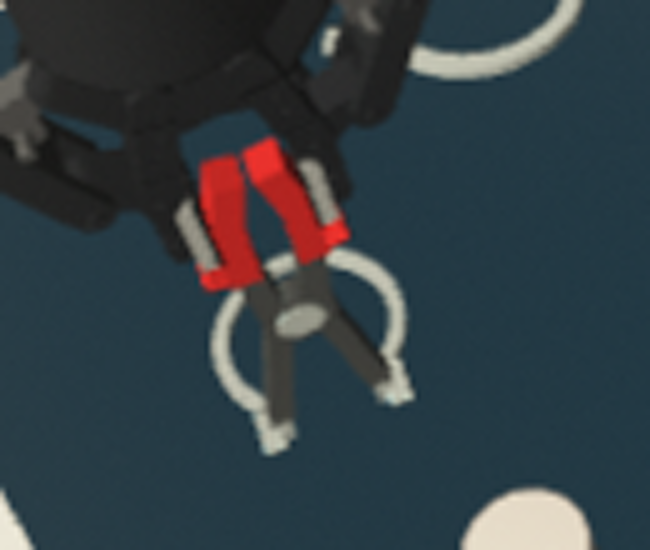

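Request:
send_rows(series=[[[0, 0, -0.001], [0, 0, 0]], [[0, 0, -0.002], [0, 0, 0]], [[0, 0, -0.005], [0, 0, 0]], [[0, 0, -0.01], [0, 0, 0]], [[0, 0, -0.015], [0, 0, 0]], [[0, 0, -0.02], [0, 0, 0]], [[0, 0, -0.02], [0, 0, 0]], [[0, 0, -0.015], [0, 0, 0]], [[0, 0, -0.005], [0, 0, 0]], [[0, 0, 0], [0, 0, 0]]])

```text
clock: 20.9
tcp_pos: [0.5663, -0.323, 0.2183]
orientation: [-1.988, 2.432, 0.0]
contact_force: [0.2, 0.1, -2.3]
grip_width: 0.0294
```

```bash
python3 - <<'E'
from h import *
o=r.get_obs();print(o['clock'],o['tcp_pos'],o['orientation'],o['joints'],o['grip_width'],o['contact_force'],o['moment'],abs(o['qvel']).max())
im,K,T=cam('wrist');np.savez('w15.npz',im=im,K=K,T=T);crop(im,240,140,170,150,4.5,'w15c.png')
im,K,T=cam('scene');np.savez('s15.npz',im=im,K=K,T=T);crop(im,110,190,160,190,3.1,'s15.png')
E
```

```text
20.9 [ 0.5663 -0.323   0.2183] [-1.9878  2.4325  0.0002] [-0.2649  0.687   1.0805  1.6746 -0.6488  1.1842 -0.7911] 0.02939312706214151 [ 0.1857  0.0671 -2.2566] [ 0.0153 -0.0127  0.0457] 0.015535182071293693
```

View pics/w15c.png

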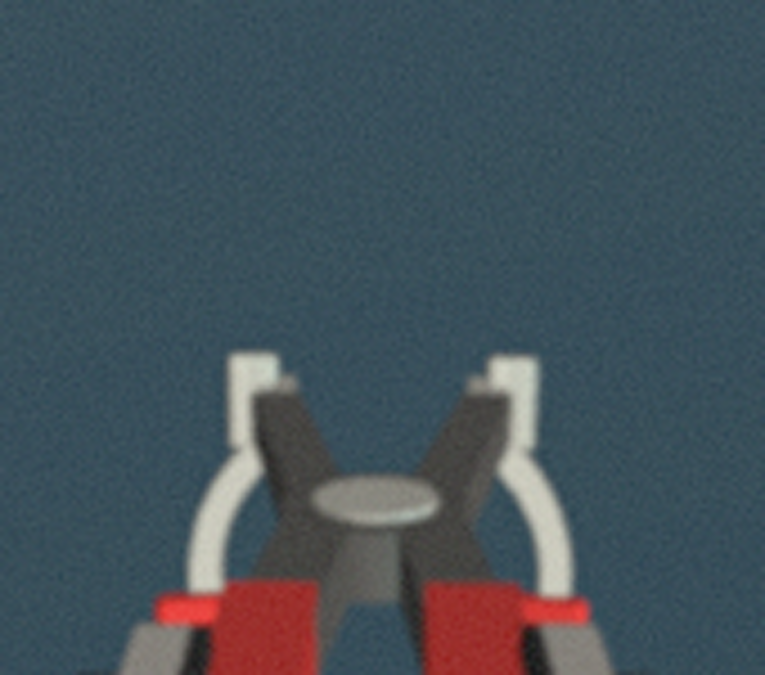

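View pics/s15.png

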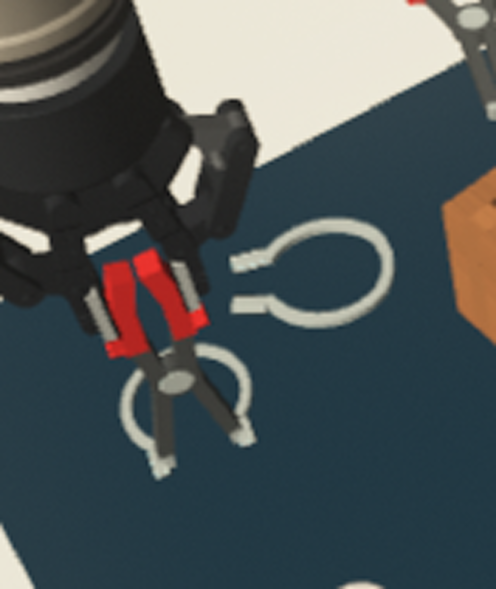

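The ring rides on the tips, fully spread with parallel lug faces. The pliers look slightly tilted sideways in the gripper, so I quantify that and overlay a level-ring model.

```bash
cat >> h.py <<'E'
TC=np.array([[1.0,.0002,0,-.0005],[-.0001,.9631,.269,-.0673],[0,-.269,.9631,-.1436],[0,0,0,1]])
def ptool(P,K):
    return proj(np.atleast_2d(P),K,TC)
def ring_pts(z):
    a=np.radians(np.linspace(39,321,80));o=np.c_[.033*np.cos(a),.033*np.sin(a),0*a+z]
    a=a[::-1];i=np.c_[.028*np.cos(a),.028*np.sin(a),0*a+z]
    l=[np.array([[.023,s*.018,z],[.039,s*.018,z],[.039,s*.0245,z],[.023,s*.0245,z]]) for s in(1,-1)]
    return [np.r_[o,i]]+l
def ring_T(Tool,gx,gy,gz,rx=0,ry=0,yaw=0):
    # ring frame in tool: x=-tool y, z=-tool z, y=-tool x ; gap point at (gx,gy,gz)
    B=np.array([[0,-1,0],[-1,0,0],[0,0,-1.]]).astype(float)
    Rr=B@R.from_euler('zyx',[yaw,ry,rx]).as_matrix()
    t=np.array([gx,gy,gz])-Rr@np.array([.031,0,0])
    A=np.eye(4);A[:3,:3]=Rr;A[:3,3]=t;return Tool@A
def overlay(im,K,T,RT,zs=(.002,-.002)):
    for z,c in zip(zs,((0,0,255),(0,255,255))):
        for p in ring_pts(z):
            q=proj(p@RT[:3,:3].T+RT[:3,3],K,T);cv2.polylines(im,[np.int32(q*16)],True,c,1,cv2.LINE_AA,4)
def tool():
    o=r.get_obs();A=np.eye(4);A[:3,:3]=R.from_rotvec(o['orientation']).as_matrix();A[:3,3]=o['tcp_pos'];return A
E
python3 - <<'E'
from h import *
w=np.load('w15.npz');K=w['K']
# tips/rivet inversion: for given tool z find tool x,y
def inv(uv,z):
    A=TC;d=A[:3,:3]@(np.linalg.inv(K)@np.array([*uv,1]));return A[:3,3]+d*((z-A[2,3])/d[2])
print('before rivet',inv((321.5,256.3),.044-.006),'tipfront',inv((321.1,226.2),.116))
print('now rivet',inv((240+376/4.5,140+500/4.5),.044-.006+.005),'tipfront',inv((240+382.5/4.5,140+379/4.5),.116+.003))
print('lug outer L/R', inv((240+228/4.5,140+354/4.5),.121),inv((240+540/4.5,140+356/4.5),.121))
print('lug inner faces', inv((240+278/4.5,140+354/4.5),.121),inv((240+489/4.5,140+356/4.5),.121))
Tl=tool()
RT=ring_T(Tl,.0037,-.001,.1232)
out=[]
for n,b in(('wrist',(230,130,190,160,4)),('scene',(110,240,120,130,5))):
    im,Kc,T=cam(n);x,y,wd,h,s=b
    c=cv2.resize(im[y:y+h,x:x+wd],None,fx=s,fy=s,interpolation=cv2.INTER_CUBIC)
    K2=np.diag([s,s,1])@np.array([[1,0,-x],[0,1,-y],[0,0,1]])@Kc
    overlay(c,K2,T,RT);cv2.imwrite(f'pics/ov15_{n}.png',c)
E
```

```text
before rivet [-0.0002 -0.0051  0.038 ] tipfront [-0.0003 -0.0023  0.116 ]
now rivet [ 0.001  -0.0064  0.043 ] tipfront [ 0.0026 -0.0031  0.119 ]
lug outer L/R [-0.0236 -0.007   0.121 ] [ 0.0294 -0.0067  0.121 ]
lug inner faces [-0.0151 -0.007   0.121 ] [ 0.0208 -0.0067  0.121 ]
```

View pics/ov15_wrist.png

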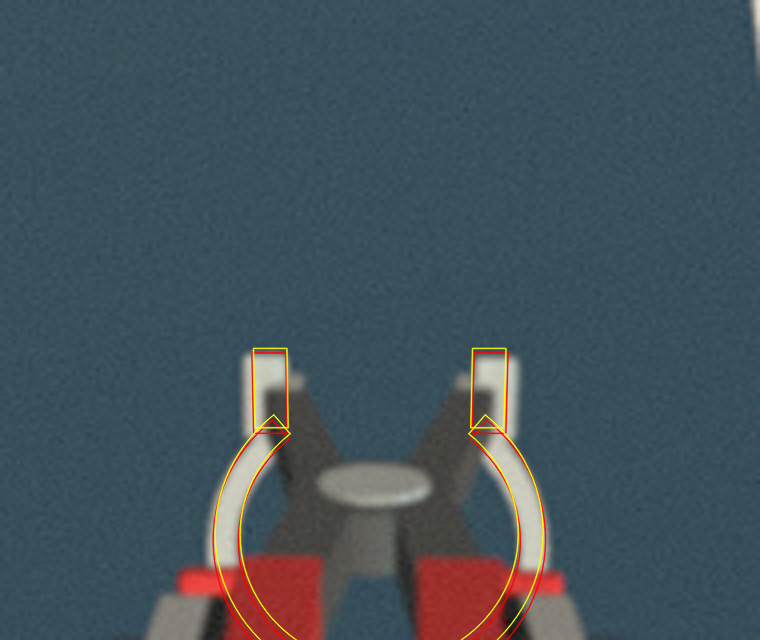

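View pics/ov15_scene.png

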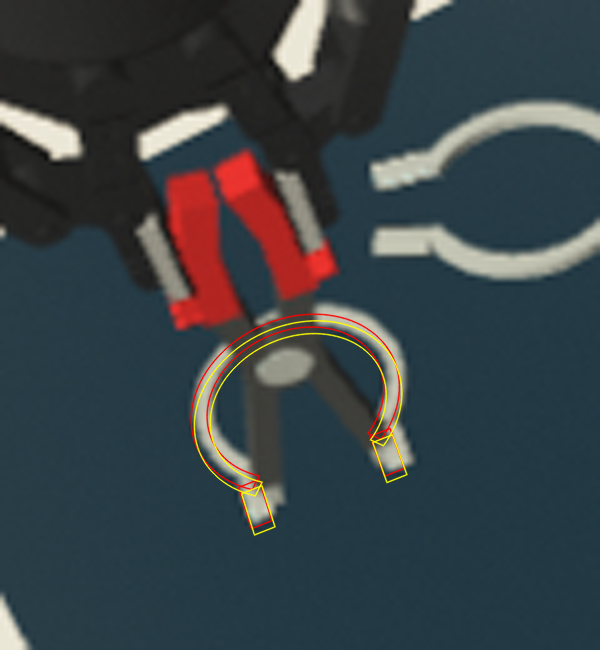

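```bash
cat > fit.py <<'E'
from h import *
from scipy.optimize import minimize
def ring_solid():
    out=[]
    a=np.radians(np.linspace(39,321,90))
    poly=np.r_[np.c_[.033*np.cos(a),.033*np.sin(a)],np.c_[.028*np.cos(a),.028*np.sin(a)][::-1]]
    lug=[np.array([[.021,s*.018],[.039,s*.018],[.039,s*.0262],[.021,s*.0262]]) for s in(1,-1)]
    return [poly]+lug
S=4
def render(K,T,RT,box):
    x,y,w,h=box;m=np.zeros((h*S,w*S),np.uint8);K2=np.diag([S,S,1])@np.array([[1,0,-x],[0,1,-y],[0,0,1]])@K
    for z in np.linspace(-.002,.002,5):
        for p in ring_solid():
            q=proj(np.c_[p,0*p[:,0]+z]@RT[:3,:3].T+RT[:3,3],K2,T);cv2.fillPoly(m,[np.int32(np.round(q*8))],255,cv2.LINE_AA,3)
    return cv2.GaussianBlur(m,(0,0),S*.5).astype(float)/255
def obs(im,box):
    x,y,w,h=box;c=cv2.resize(im[y:y+h,x:x+w],None,fx=S,fy=S,interpolation=cv2.INTER_CUBIC).astype(float)
    b,g,rr=c[...,0],c[...,1],c[...,2]
    v=np.clip((rr-60)/(180-60),0,1)        # mat red low
    return c,v
E
python3 - <<'E'
from fit import *
ims={n:cam(n) for n in('scene','wrist')}
for n,pts in(('scene',[(200,340),(113+240//5,245+100)]),):
    im=ims[n][0]
    for q in [(210,262),(150,360),(130,300)]: print(n,q,im[q[1],q[0]])
im=ims['scene'][0];print('ring sc',im[240+330//5,110+350//5],'lever',im[240+430//5,110+265//5],'lug',im[240+500//5,110+258//5])
im=ims['wrist'][0];print('mat',im[150,320],'ring',im[130+500//4,230+222//4],'lever',im[130+440//4,230+300//4],'lug',im[130+370//4,230+265//4],'red',im[130+600//4,230+280//4])
E
```

```text
scene (210, 262) [178 194 194]
scene (150, 360) [70 60 38]
scene (130, 300) [70 60 39]
ring sc [116 119 106] lever [58 62 62] lug [175 191 190]
mat [95 80 59] ring [185 198 199] lever [64 66 68] lug [185 198 197] red [ 45  48 158]
```

```bash
cat >> fit.py <<'E'
def prep(im,box,dark):
    c,_=obs(im,box);b,g,rr=c[...,0],c[...,1],c[...,2]
    v=np.clip((rr-dark)/(190-dark),0,1)
    ex=((b-rr<dark*.25)&(g<115))|(rr-b>40)
    ex=cv2.morphologyEx(ex.astype(np.uint8),cv2.MORPH_OPEN,np.ones((7,7)))
    ex=cv2.dilate(ex,np.ones((9,9)))
    return c,v,1-ex
def fitring(views,Tl,x0,free):
    # views: list (im,K,T,box,dark)
    pr=[prep(v[0],v[3],v[4]) for v in views]
    sc=np.array([.002,.002,.002,.03,.03,.03])
    def cost(p):
        x=np.array(x0,float);x[free]+=p*sc[free]
        RT=ring_T(Tl,*x)
        return sum(((render(v[1],v[2],RT,v[3])-q[1])**2*q[2]).sum()/S**2 for v,q in zip(views,pr))
    n=len(free);best=None
    for s in(1,.3):
        p0=np.zeros(n) if best is None else best.x
        sim=np.vstack([p0]+[p0+s*np.eye(n)[i] for i in range(n)])
        best=minimize(cost,p0,method='Nelder-Mead',options=dict(initial_simplex=sim,maxiter=350,xatol=.01,fatol=.01))
    x=np.array(x0,float);x[free]+=best.x*sc[free]
    return x,best.fun,pr
E
python3 - <<'E'
from fit import *
Tl=tool();im,K,T=cam('scene');wi,Kw,Tw=cam('wrist')
vs=(im,K,T,(140,296,60,58),39);vw=(wi,Kw,Tw,(275,200,90,75),59)
x0=[.0029,.0011,.123,0,0,0]
for name,v in(('wrist',[vw]),('scene',[vs])):
    fr=np.array([0,1,2,5]) if name=='wrist' else np.arange(6)
    x,f,pr=fitring(v,Tl,x0,fr);print(name,x[:3]*1000,np.degrees(x[3:]),f)
    RT=ring_T(Tl,*x);c=pr[0][0].copy();c[pr[0][2]==0]*=.6
    m=render(v[0][1],v[0][2],RT,v[0][3]);cn=cv2.findContours((m>.5).astype(np.uint8),cv2.RETR_LIST,cv2.CHAIN_APPROX_NONE)[0]
    c=c.astype(np.uint8);cv2.drawContours(c,cn,-1,(0,0,255),1);cv2.imwrite(f'pics/fit_{name}.png',cv2.resize(c,None,fx=2,fy=2))
E
```

```text
wrist [  3.8496  -0.2183 120.4053] [ 0.      0.     -0.8568] 84.36583657210414
scene [  1.9577   3.6868 124.1505] [-1.3795 -0.4678 -0.3902] 30.685878431249456
```

View pics/fit_scene.png

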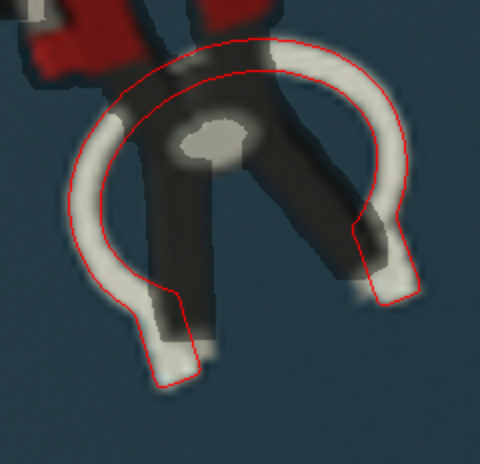

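View pics/fit_wrist.png

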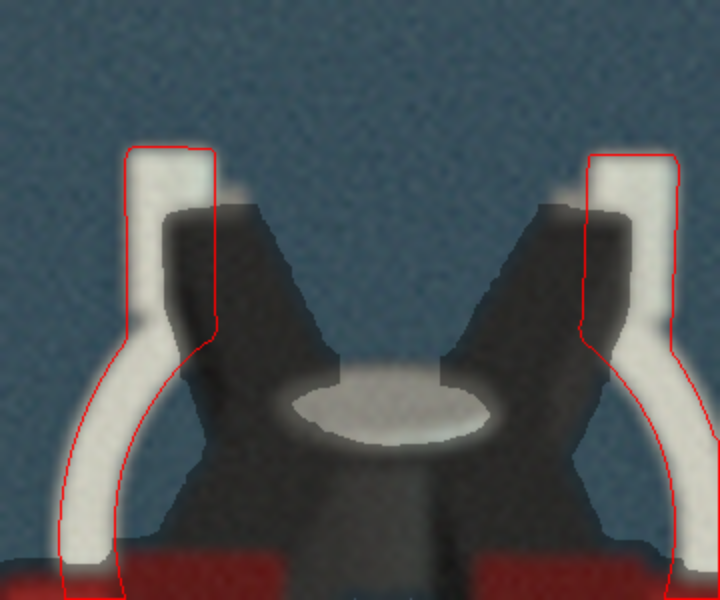

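The fit shows the held ring level in pitch (-0.5°) and rolled 1.4° about the gap axis. The pliers' own tilt gives about the same figure. I'll take the tilt out with a small tool turn. First I lift and carry over to the stub.

Request:
send_rows(series=[[[0, 0, -0.01], [0, 0, 0]], [[0, 0, -0.02], [0, 0, 0]], [[0, 0, -0.015], [0, 0, 0]], [[-0.01, 0.0018, -0.005], [0, 0, 0]], [[-0.02, 0.0018, 0], [0, 0, 0]], [[-0.03, 0.0018, 0], [0, 0, 0]], [[-0.032, 0.0018, 0], [0, 0, 0]], [[-0.032, 0.0018, 0], [0, 0, 0]], [[-0.032, 0.0018, 0], [0, 0, 0]], [[-0.032, 0.0018, 0], [0, 0, 0]], [[-0.032, 0.0018, 0], [0, 0, 0]], [[-0.032, 0.0018, 0], [0, 0, 0]], [[-0.032, 0.0018, 0], [0, 0, 0]]])

```text
clock: 22.92
tcp_pos: [0.605, -0.0391, 0.2683]
orientation: [-1.989, 2.432, 0.001]
contact_force: [0.4, -0.6, -2.4]
grip_width: 0.0292
```

```bash
python3 - <<'E'
from h import *
o=r.get_obs();print(o['clock'],o['tcp_pos'],o['orientation'],o['joints'],o['grip_width'],o['contact_force'])
E
```

```text
22.925 [ 0.605  -0.0391  0.2683] [-1.9886  2.4317  0.0013] [-0.8495  0.6112  1.2295  1.7342 -0.6087  1.2429 -1.2373] 0.029172381241902468 [ 0.377  -0.5867 -2.3592]
```

Request:
send_rows(series=[[[-0.032, 0.0018, 0], [0, 0, 0]], [[-0.032, 0.0018, 0], [0, 0, 0]], [[-0.032, 0.0018, 0], [0, 0, 0]], [[-0.032, 0.0018, 0], [0, 0, 0]], [[-0.032, 0.0018, 0], [0, 0, 0]], [[-0.032, 0.0018, 0], [0, 0, 0]], [[-0.022, 0.0018, 0], [0, 0, 0]], [[-0.014, 0.0018, 0], [0, 0, 0]], [[0, 0, 0], [0, -0.28, 0]], [[0, 0, 0], [0, 0, 0]], [[0, 0, 0], [0, 0, 0]]])

```text
clock: 24.3
tcp_pos: [0.6366, 0.1834, 0.2687]
orientation: [-1.972, 2.42, 0.024]
contact_force: [0.5, -0.2, -1.4]
grip_width: 0.0294
```

```bash
python3 - <<'E'
from h import *
o=r.get_obs();print(o['clock'],o['tcp_pos'],o['orientation'],o['joints'],o['grip_width'],o['contact_force'],abs(o['qvel']).max())
print(R.from_rotvec(o['orientation']).as_matrix())
for n in('wrist','scene','top'):
    im,K,T=cam(n);np.savez(f'{n}16.npz',im=im,K=K,T=T);cv2.imwrite(f'pics/{n}16.png',im)
E
```

```text
24.3 [0.6366 0.1834 0.2687] [-1.9724  2.4203  0.0242] [-1.0925  0.7087  1.205   1.6042 -0.706   1.31   -1.5505] 0.029390231618813482 [ 0.5254 -0.1668 -1.4165] 0.008563032112764176
[[-0.2018 -0.9794  0.0052]
 [-0.9791  0.2018  0.0242]
 [-0.0248 -0.0002 -0.9997]]
```

View pics/wrist16.png

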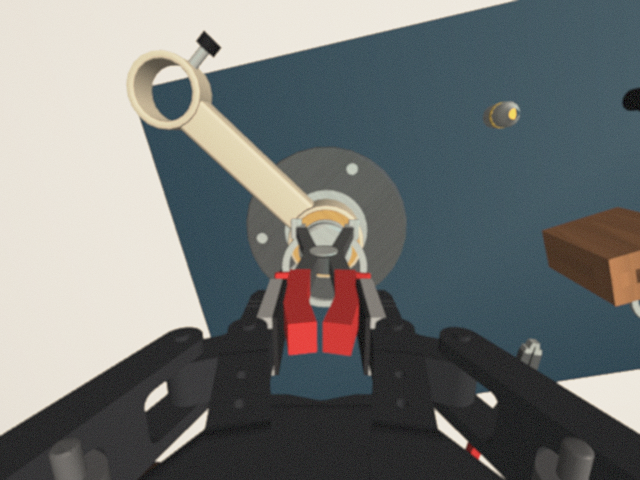

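View pics/scene16.png

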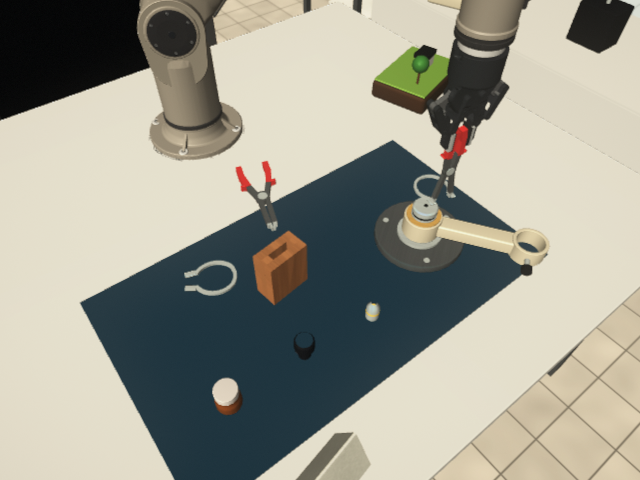

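```bash
python3 - <<'E'
from h import *
w=np.load('scene16.npz');im,K,T=w['im'],w['K'],w['T']
b=(400,160,80,70);s=8
c=cv2.resize(im[b[1]:b[1]+b[3],b[0]:b[0]+b[2]],None,fx=s,fy=s,interpolation=cv2.INTER_CUBIC)
K2=np.diag([s,s,1])@np.array([[1,0,-b[0]],[0,1,-b[1]],[0,0,1]])@K
overlay(c,K2,T,ring_T(tool(),-.0008,.0037,.1241))
cv2.imwrite('pics/s16c.png',c)
w=np.load('wrist16.npz');crop(w['im'],250,170,150,140,5,'w16c.png')
E
```

```text
(no output)
```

View pics/s16c.png

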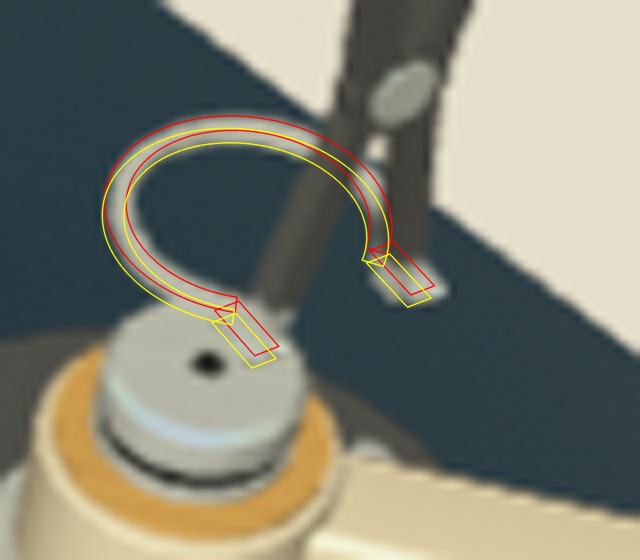

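View pics/w16c.png

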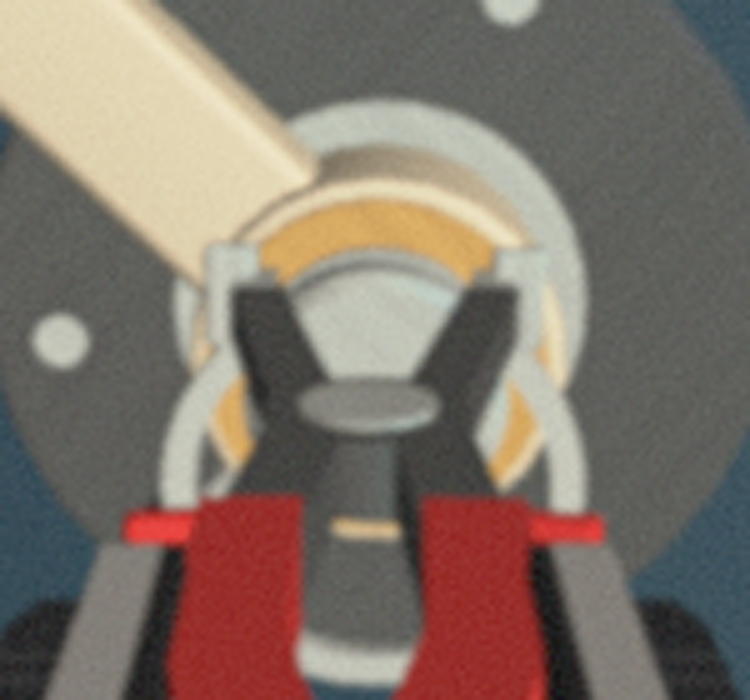

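```bash
python3 - <<'E'
from h import *
w=np.load('wrist16.npz');K=w['K']
for gz in (.121,.123,.125):
  for gy in (-.001,.001,.003):
    print(gz,gy,'lug end',ptool([0,gy-.008,gz-.002],K)[0],'bow in/out',ptool([0,gy+.031+.028,gz-.002],K)[0][1],ptool([0,gy+.031+.033,gz-.002],K)[0][1],'lugcols',[ptool([s,gy-.008,gz-.002],K)[0][0] for s in(-.018,.018)])
E
```

```text
0.121 -0.001 lug end [321.5414 216.6919] bow in/out 297.6232177496942 303.2566431214487 lugcols [np.float64(297.808336801323), np.float64(345.2743824045773)]
0.121 0.001 lug end [321.5398 219.2648] bow in/out 299.88292063703057 305.4953057684961 lugcols [np.float64(297.85421411753765), np.float64(345.2253737533368)]
0.121 0.003 lug end [321.5382 221.8273] bow in/out 302.1341719777992 307.72563452400584 lugcols [np.float64(297.8999083795779), np.float64(345.1765606505489)]
0.123 -0.001 lug end [321.5367 216.1237] bow in/out 296.5501834662618 302.15115524700326 lugcols [np.float64(297.97268574893394), np.float64(345.10075468304467)]
0.123 0.001 lug end [321.5352 218.6793] bow in/out 298.7968264816613 304.3770181694184 lugcols [np.float64(298.01791084570254), np.float64(345.0524389200377)]
0.123 0.003 lug end [321.5336 221.2249] bow in/out 301.03512268084614 306.59464970559634 lugcols [np.float64(298.0629567705008), np.float64(345.0043145735467)]
0.125 -0.001 lug end [321.5321 215.5635] bow in/out 295.491380543931 301.0602615789585 lugcols [np.float64(298.13471078708073), np.float64(344.9295820737057)]
0.125 0.001 lug end [321.5306 218.1022] bow in/out 297.7251102663471 303.27346658557224 lugcols [np.float64(298.1792974486729), np.float64(344.8819445821589)]
0.125 0.003 lug end [321.5291 220.6309] bow in/out 299.95059597804004 305.4785408420172 lugcols [np.float64(298.2237087115944), np.float64(344.83449449088823)]
```

```bash
python3 - <<'E'
from h import *
w=np.load('wrist16.npz');im=w['im'];crop(im,290,270,70,60,10,'w16d.png')
print(im[285:318,322].tolist())
E
```

```text
[[93, 97, 98], [90, 96, 95], [86, 91, 91], [86, 94, 93], [93, 99, 99], [94, 96, 96], [98, 103, 103], [91, 94, 93], [92, 98, 98], [88, 95, 93], [92, 97, 97], [89, 94, 92], [95, 101, 102], [108, 115, 116], [122, 134, 134], [147, 158, 157], [169, 181, 182], [181, 195, 193], [184, 195, 195], [185, 197, 196], [178, 188, 188], [151, 159, 152], [115, 110, 100], [98, 88, 71], [91, 81, 59], [90, 79, 57], [93, 82, 61], [87, 77, 53], [89, 76, 56], [89, 79, 53], [90, 79, 52], [93, 79, 58], [88, 77, 54]]
```

View pics/w16d.png

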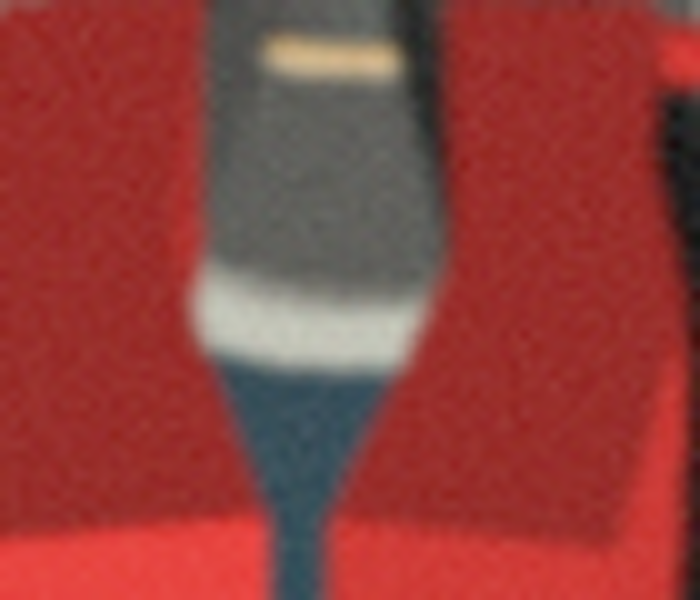

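```bash
python3 - <<'E'
from h import *
from scipy.optimize import least_squares
w=np.load('wrist16.npz');im,K=w['im'],w['K']
crop(im,285,205,80,45,9,'w16e.png')
for c in(294,296,353,355): print(c,im[212:226,c].sum(1).tolist())
for rr in(224,226): print(im[rr,286:305].sum(1).tolist(), im[rr,342:366].sum(1).tolist())
w=np.load('w15.npz');im=w['im']
for c in(295,297,353,356): print(c,im[212:226,c].sum(1).tolist())
print(im[285:318,322,2].tolist())
E
```

```text
294 [617, 609, 615, 616, 617, 594, 541, 561, 594, 600, 591, 595, 590, 594]
296 [626, 619, 612, 600, 575, 511, 485, 524, 569, 581, 566, 581, 574, 549]
353 [540, 534, 533, 530, 567, 597, 620, 577, 564, 581, 587, 575, 579, 570]
355 [572, 560, 574, 541, 542, 546, 524, 516, 544, 568, 571, 583, 582, 580]
[453, 505, 551, 577, 537, 529, 552, 579, 590, 583, 574, 564, 562, 576, 538, 486, 416, 402, 409] [506, 485, 453, 425, 413, 407, 418, 497, 561, 590, 592, 579, 563, 582, 572, 583, 598, 560, 560, 563, 562, 563, 584, 549]
[487, 463, 459, 491, 495, 510, 558, 585, 587, 558, 497, 454, 432, 423, 404, 379, 378, 367, 374] [497, 458, 383, 362, 369, 373, 378, 423, 434, 460, 492, 531, 558, 567, 589, 589, 594, 579, 567, 559, 563, 558, 559, 540]
295 [222, 225, 227, 224, 217, 257, 390, 522, 580, 590, 581, 592, 587, 577]
297 [225, 224, 211, 233, 228, 259, 377, 512, 581, 594, 583, 588, 581, 531]
353 [216, 226, 224, 214, 217, 234, 290, 410, 535, 594, 586, 586, 589, 574]
356 [233, 229, 219, 219, 209, 220, 268, 421, 542, 592, 579, 593, 586, 588]
[52, 61, 56, 50, 53, 56, 56, 55, 51, 52, 52, 55, 59, 93, 131, 159, 182, 195, 200, 199, 191, 156, 105, 64, 54, 57, 57, 54, 57, 54, 50, 57, 61]
```

View pics/w16e.png

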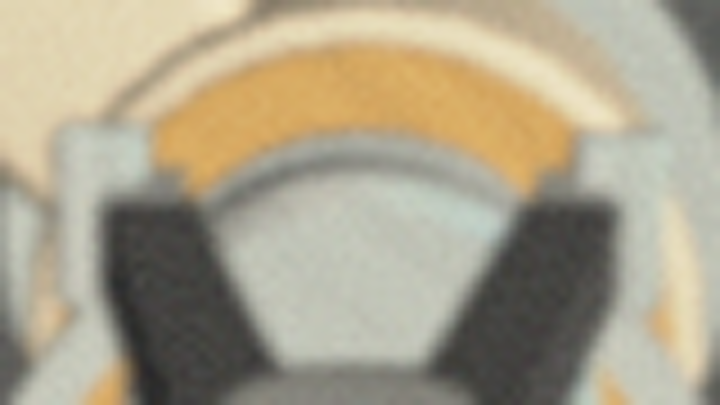

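```bash
python3 - <<'E'
from h import *
w=np.load('w2.npz');K,T=w['K'],w['T']
g=lambda x,y:(x/4+230,y/4+100)
a=onz([g(42,377),g(725,377),g(384,36),g(384,717)],.018,K,T)
print('base diam',np.linalg.norm(a[0]-a[1]),np.linalg.norm(a[2]-a[3]))
for z in(.07,.073,.075,.078,.082):
    b=onz([g(240,435),g(532,435),g(386,292),g(386,578)],z,K,T)  # washer outer
    h=onz([g(222,435),g(549,435),g(386,272),g(386,594)],z,K,T)
    s=onz([g(272,463),g(502,463)],z+.023,K,T)
    print(z,'washer',np.linalg.norm(b[0]-b[1]),np.linalg.norm(b[2]-b[3]),'hub',np.linalg.norm(h[0]-h[1]),np.linalg.norm(h[2]-h[3]),'stub',np.linalg.norm(s[0]-s[1]))
w=np.load('w3.npz');K,T=w['K'],w['T']
E
```

```text
base diam 0.18242817746712775 0.18370506117534618
0.07 washer 0.06797239737001723 0.06777219380639075 hub 0.07611986444858188 0.07625929146937628 stub 0.05001469174051522
0.073 washer 0.06734342602903763 0.06714507501598678 hub 0.07541550186803639 0.07555363872394584 stub 0.049516549755051854
0.075 washer 0.06692411180171792 0.06672699582238424 hub 0.07494592681433936 0.07508320356032556 stub 0.04918445509807624
0.078 washer 0.06629514046073831 0.06609987703198036 hub 0.07424156423379387 0.0743775508148949 stub 0.04868631311261281
0.082 washer 0.06545651200609885 0.06526371864477538 hub 0.07330241412639989 0.07343668048765434 stub 0.04802212379866159
```

```bash
cat > ov.py <<'E'
from h import *
def circ(c,rad,z,n=120):
    a=np.linspace(0,2*np.pi,n);return np.c_[c[0]+rad*np.cos(a),c[1]+rad*np.sin(a),0*a+z]
def ovstub(im,K,T,b,s,c,zt,name):
    x,y,w,h=b;I=cv2.resize(im[y:y+h,x:x+w],None,fx=s,fy=s,interpolation=cv2.INTER_CUBIC)
    K2=np.diag([s,s,1])@np.array([[1,0,-x+.5*0],[0,1,-y],[0,0,1]])@K
    for rad,z,col in((.025,zt,(0,0,255)),(.025,zt-.013,(255,0,255)),(.0235,zt-.019,(255,0,0)),(.034,zt-.023,(0,255,0)),(.038,zt-.023,(255,255,0)),(.092,.018,(255,255,255))):
        cv2.polylines(I,[np.int32(proj(circ(c,rad,z),K2,T)*16)],True,col,1,cv2.LINE_AA,4)
    cv2.imwrite('pics/'+name,I)
E
python3 - <<'E'
from ov import *
im=cv2.imread('pics/scene0.png');_,K,T=cam('scene')
ovstub(im,K,T,(390,190,75,60),10,(.6044,.1925),.098,'os0.png')
im=cv2.imread('pics/top0.png');_,K,T=cam('top')
ovstub(im,K,T,(155,170,110,105),7,(.603,.1915),.098,'ot0.png')
E
```

```text
(no output)
```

View pics/os0.png

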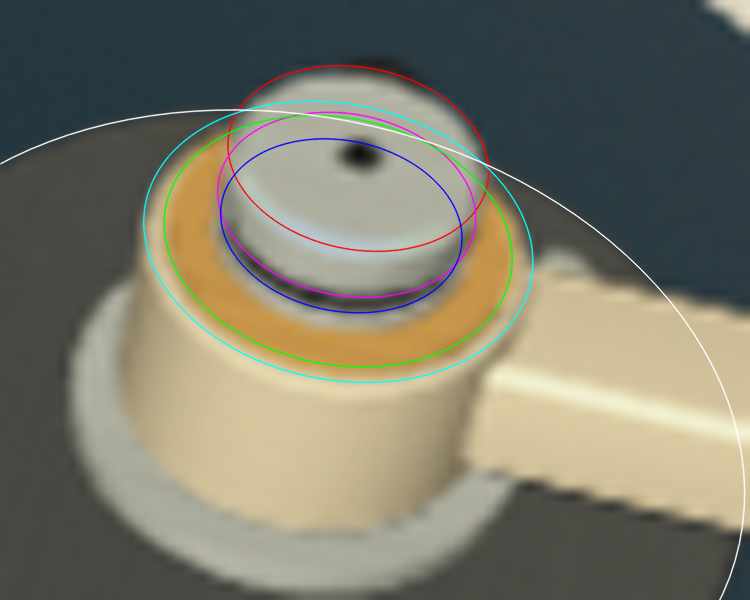

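View pics/ot0.png

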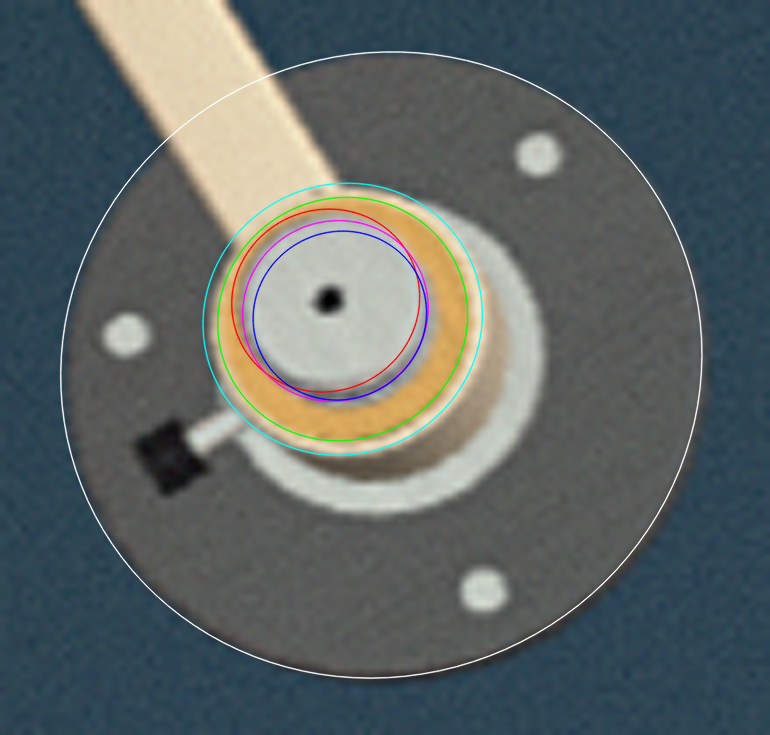

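Request:
send_rows(series=[[[0, 0, 0], [0.025, 0, 1]], [[0, 0, 0], [0.025, 0, 1]], [[0, 0, 0], [0.025, 0, 1]], [[0, 0, 0], [0.025, 0, 1]], [[0, 0, 0], [0.025, 0, 1]], [[0, 0, 0], [0.025, 0, 1]], [[0, 0, 0], [0.025, 0, 1]], [[0, 0, 0], [0.025, 0, 1]], [[0, 0, 0], [0.015, 0, 0.6]], [[0, 0, 0], [0, 0, 0]], [[0, 0, 0], [0, 0, 0]]])

```text
clock: 25.92
tcp_pos: [0.6365, 0.1851, 0.2683]
orientation: [-0.952, 2.969, 0.011]
contact_force: [0.6, 0.3, -2.0]
grip_width: 0.0292
```

```bash
python3 - <<'E'
from h import *
o=r.get_obs();print(o['clock'],o['tcp_pos'],o['orientation'],o['joints'],o['grip_width'],o['contact_force'],abs(o['qvel']).max())
A=tool();print(A[:3,:3]);
c=A[:3,3]+A[:3,:3]@np.array([.0025,.0333,.123]);print('ring c',c)
d=np.array([.6045,.1915,c[2]])-c;print('move tool',A[:3,:3].T@d)
im,K,T=cam('scene');np.savez('scene17.npz',im=im,K=K,T=T);crop(im,390,140,110,110,6,'s17.png')
E
```

```text
25.925 [0.6365 0.1851 0.2683] [-0.952   2.9692  0.0111] [-1.1453  0.8205  1.368   1.6151 -0.8354  1.3777 -2.1986] 0.02917030339075732 [ 0.6339  0.3084 -1.9861] 0.00441288452447877
[[-0.8133 -0.5815  0.0202]
 [-0.5813  0.8136  0.014 ]
 [-0.0245 -0.0004 -0.9997]]
ring c [0.6176 0.2125 0.1452]
move tool [ 0.0229 -0.0094 -0.0006]
```

View pics/s17.png

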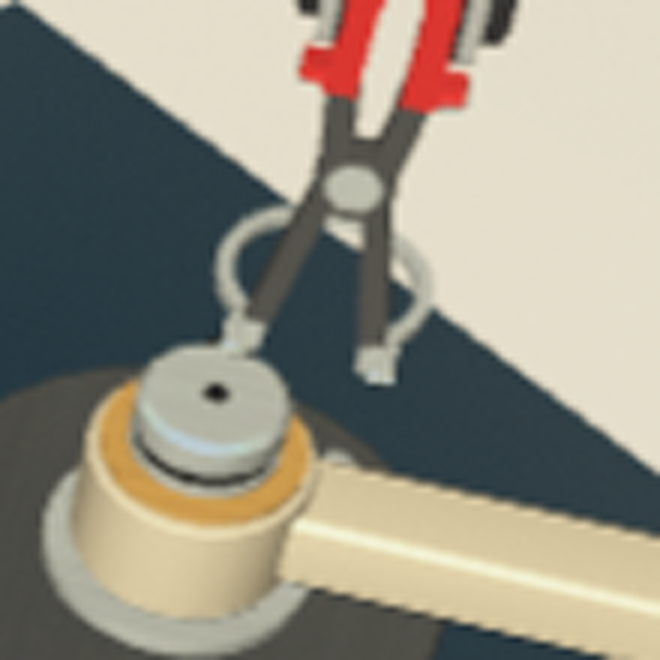

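Request:
send_rows(series=[[[0.0076, -0.0031, 0.006], [0, 0, 0]], [[0.0077, -0.0032, 0.007], [0, 0, 0]], [[0.0076, -0.0031, 0.007], [0, 0, 0]], [[0, 0, 0], [0, 0, 0]], [[0, 0, 0], [0, 0, 0]]])

```text
clock: 26.6
tcp_pos: [0.6239, 0.1646, 0.2478]
orientation: [-0.951, 2.969, 0.011]
contact_force: [0.5, -0.1, -2.0]
grip_width: 0.0292
```

```bash
python3 - <<'E'
from ov import *
o=r.get_obs();print(o['clock'],o['tcp_pos'],o['orientation'],o['joints'],o['contact_force'],abs(o['qvel']).max())
A=tool()
for n in('scene','wrist','top'):
    im,K,T=cam(n);np.savez(f'{n}18.npz',im=im,K=K,T=T)
    if n=='scene':
        b=(390,150,80,80);s=8;c=cv2.resize(im[b[1]:b[1]+b[3],b[0]:b[0]+b[2]],None,fx=s,fy=s,interpolation=cv2.INTER_CUBIC)
        K2=np.diag([s,s,1])@np.array([[1,0,-b[0]],[0,1,-b[1]],[0,0,1]])@K
        overlay(c,K2,T,ring_T(A,.0019,.0037,.1241,np.radians(-1.38),np.radians(-.47),np.radians(-.4)));cv2.imwrite('pics/s18.png',c)
    if n=='wrist': crop(im,250,170,150,140,5,'w18.png')
E
```

```text
26.6 [0.6239 0.1646 0.2478] [-0.9506  2.9693  0.0113] [-1.1464  0.8151  1.365   1.6835 -0.8412  1.3299 -2.1515] [ 0.5295 -0.1413 -2.0281] 0.007805004340610907
```

View pics/s18.png

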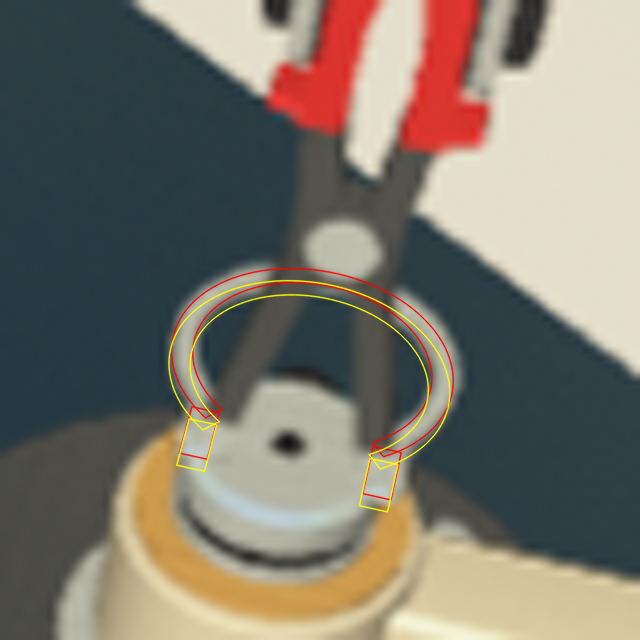

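View pics/w18.png

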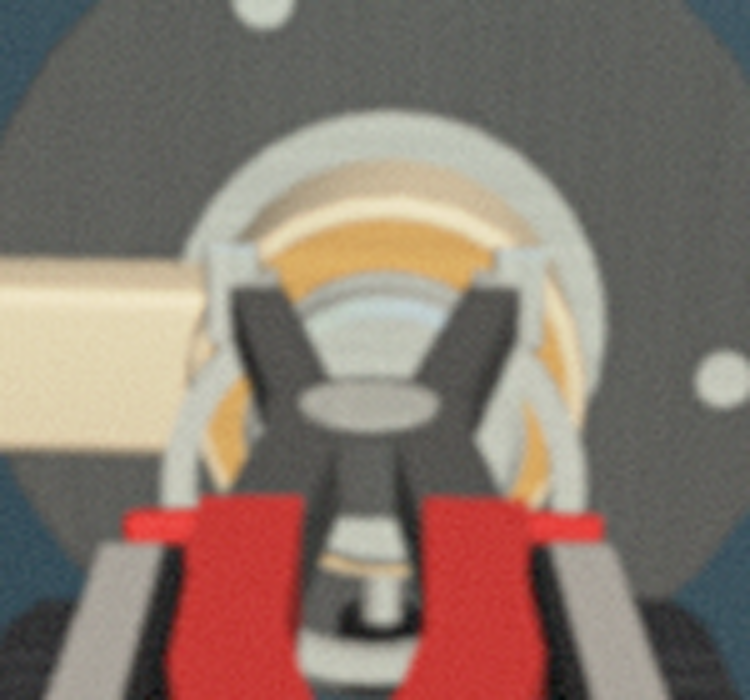

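```bash
cat > fs.py <<'E'
from fit import *
def sfit(npz,box,A,x0,excl,rows=None,free=np.arange(5),dark=39,name=None):
    w=np.load(npz);v=(w['im'],w['K'],w['T'],box,dark)
    import fit
    old=fit.prep
    def pp(im,b,d):
        c,val,wt=old(im,b,d)
        for (cx,cy,rad) in excl: cv2.circle(wt,(int((cx-b[0])*S),int((cy-b[1])*S)),int(rad*S),0,-1)
        return c,val,wt
    fit.prep=pp
    x,f,pr=fitring([v],A,x0,free);fit.prep=old
    if name:
        RT=ring_T(A,*x);c=pr[0][0].copy();c[pr[0][2]==0]*=.6
        m=render(v[1],v[2],RT,box);cn=cv2.findContours((m>.5).astype(np.uint8),cv2.RETR_LIST,cv2.CHAIN_APPROX_NONE)[0]
        c=np.clip(c,0,255).astype(np.uint8).copy();cv2.drawContours(c,cn,-1,(0,0,255),1);cv2.imwrite('pics/'+name,cv2.resize(c,None,fx=3,fy=3))
    return x,f
E
python3 - <<'E'
from fs import *
A=tool()
x0=[.0019,.0037,.124,-.024,0,-.007]
for z in (None,.122,.125):
    fr=np.arange(5) if z is None else np.array([0,1,3,4])
    xx=list(x0); 
    if z: xx[2]=z
    x,f=sfit('scene18.npz',(406,179,46,22),A,xx,[(390+343/8,150+248/8,6.5)],free=fr,name='fs18.png')
    RT=ring_T(A,*x);n=RT[:3,2];print(x[:3]*1000,np.degrees(x[3:]),f,'center',RT[:3,3],'normal deg',np.degrees(n[:2]))
E
```

```text
[  1.6313   5.0477 123.2913] [-1.4046  0.7994 -0.4011] 38.75612780533261 center [0.6045 0.195  0.1251] normal deg [ 0.422  -0.6373]
[  1.6428   4.9518 122.    ] [-0.8797 -0.9624 -0.4011] 38.685031519136004 center [0.6045 0.1949 0.1254] normal deg [-1.0288  0.4916]
[  1.5985   6.6958 125.    ] [-1.7156  0.9312 -0.4011] 38.80523462492059 center [0.6036 0.1963 0.1234] normal deg [ 0.7517 -0.5638]
```

View pics/fs18.png

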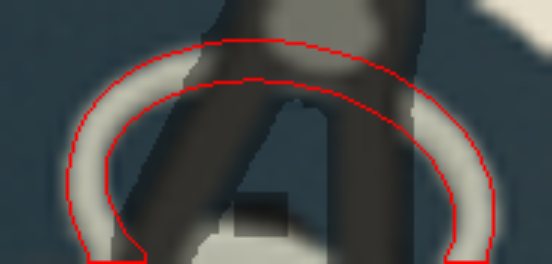

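Request:
send_rows(series=[[[0, 0, 0.006], [0, 0, 0]], [[0, 0, 0.006], [0, 0, 0]], [[0, 0, 0.005], [0, 0, 0]], [[0, 0, 0], [0, 0, 0]], [[0, 0, 0], [0, 0, 0]]])

```text
clock: 27.38
tcp_pos: [0.6242, 0.1646, 0.2309]
orientation: [-0.95, 2.97, 0.011]
contact_force: [0.3, -0.2, -1.5]
grip_width: 0.0289
```

```bash
python3 - <<'E'
from ov import *
o=r.get_obs();print(o['clock'],o['tcp_pos'],o['orientation'],o['joints'],o['contact_force'],abs(o['qvel']).max())
A=tool()
for n in('scene','wrist'):
    im,K,T=cam(n);np.savez(f'{n}19.npz',im=im,K=K,T=T)
    if n=='scene': crop(im,390,160,75,75,10,'s19.png')
    if n=='wrist': crop(im,270,200,110,115,6.5,'w19.png')
E
```

```text
27.375 [0.6242 0.1646 0.2309] [-0.9502  2.9696  0.0109] [-1.1403  0.8292  1.3479  1.7012 -0.8581  1.3048 -2.1403] [ 0.2827 -0.194  -1.4834] 0.0037645312915168655
```

View pics/s19.png

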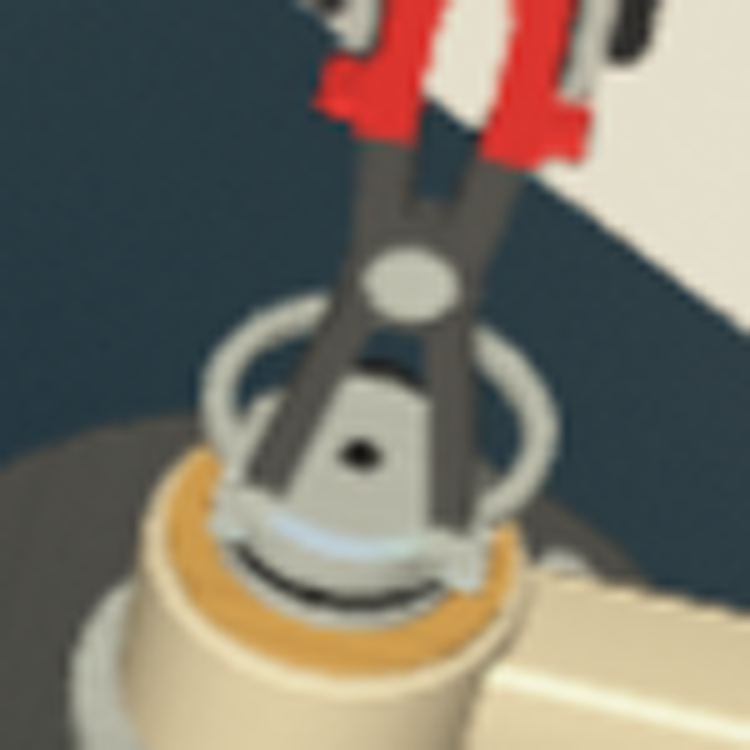

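View pics/w19.png

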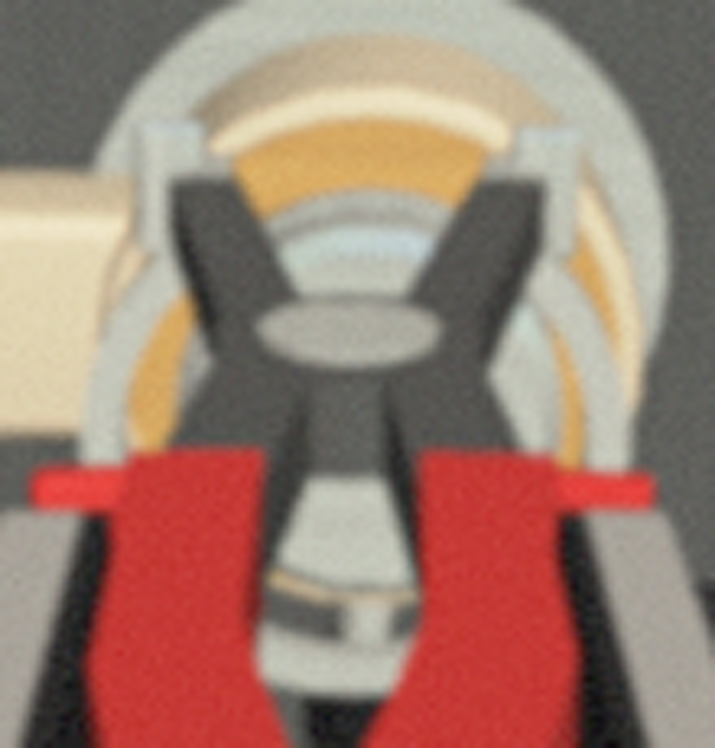

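```bash
python3 - <<'E'
from ov import *
A=tool()
w=np.load('wrist19.npz');K,T=w['K'],w['T']
for i,(c,zt) in enumerate([((.6055,.1904),.0975)]):
    ovstub(w['im'],K,T,(250,170,150,145),5,c,zt,f'ow19_{i}.png')
E
```

```text
(no output)
```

View pics/ow19_0.png

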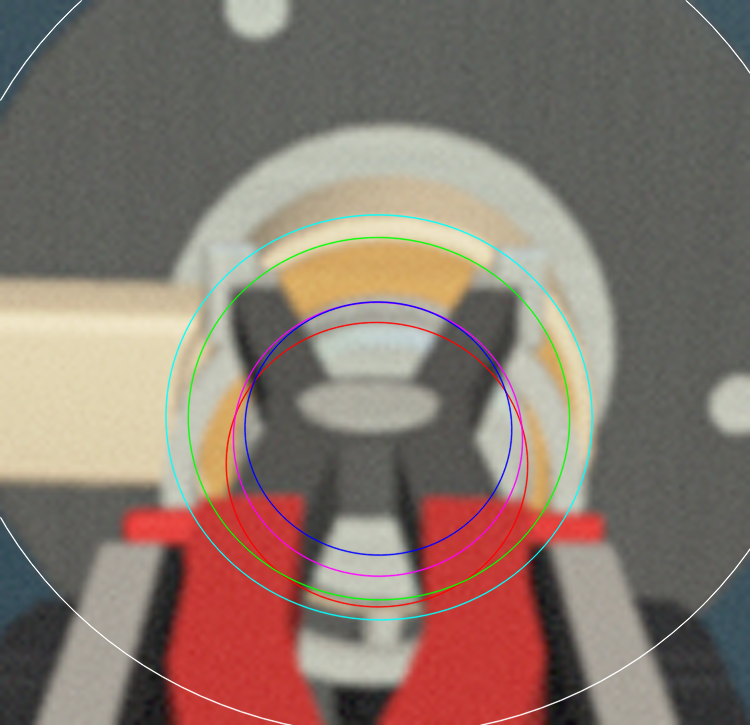

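```bash
python3 - <<'E'
from h import *
w=np.load('wrist19.npz');im=w['im'];crop(im,285,245,80,75,9,'w19z.png')
E
```

```text
(no output)
```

View pics/w19z.png

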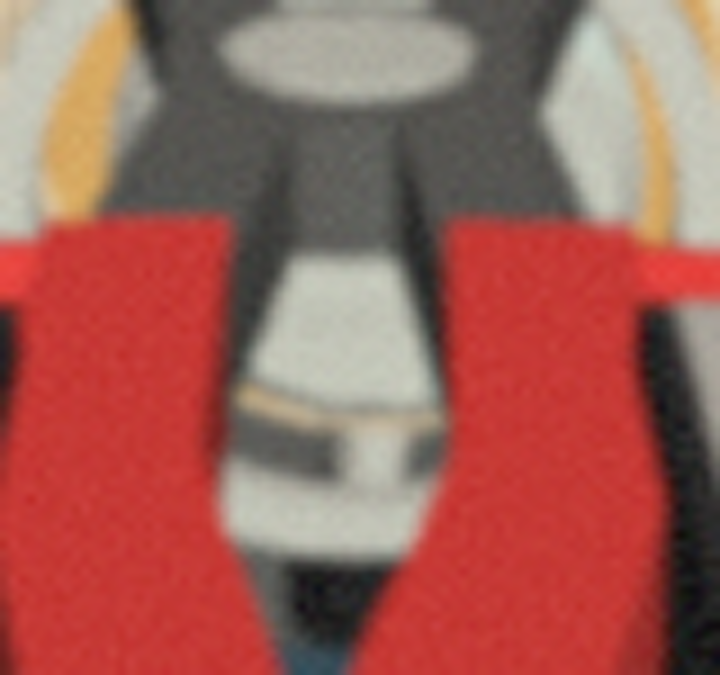

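Request:
send_rows(series=[[[0.0018, -0.0006, 0], [0, 0, 0]], [[0, 0, 0], [0, 0, 0]], [[0, 0, 0], [0, 0, 0]], [[0, 0, 0], [0, 0, 0]]])

```text
clock: 27.98
tcp_pos: [0.623, 0.1631, 0.2307]
orientation: [-0.95, 2.97, 0.011]
contact_force: [-0.6, 0.3, -2.1]
grip_width: 0.0293
```

```bash
python3 - <<'E'
from ov import *
o=r.get_obs();print(o['clock'],o['tcp_pos'],o['orientation'],o['contact_force'],abs(o['qvel']).max())
for n in('scene','wrist'):
    im,K,T=cam(n);np.savez(f'{n}20.npz',im=im,K=K,T=T)
    if n=='scene': crop(im,400,170,60,60,12,'s20.png')
    if n=='wrist': crop(im,275,200,100,115,6.5,'w20.png')
E
```

```text
27.975 [0.623  0.1631 0.2307] [-0.9504  2.9696  0.0112] [-0.6282  0.2775 -2.1147] 0.003051439964232629
```

View pics/s20.png

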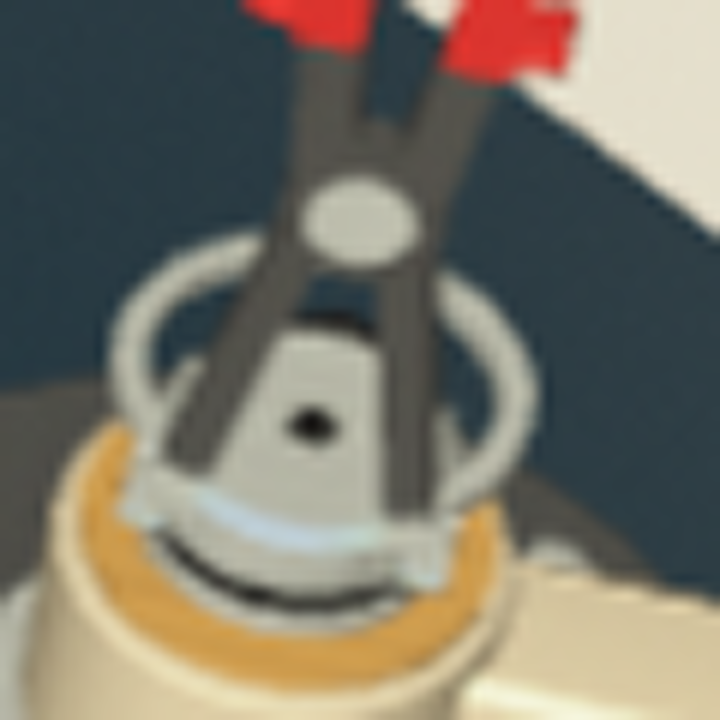

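View pics/w20.png

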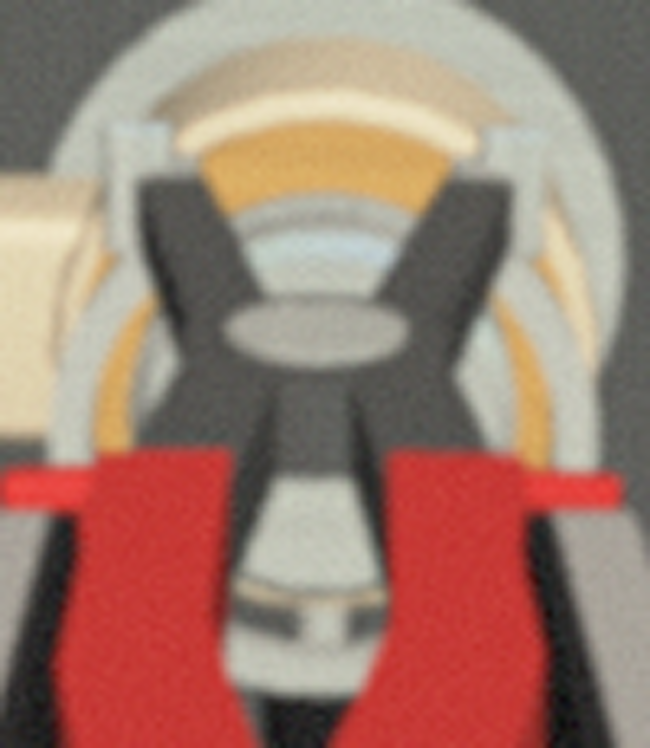

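Request:
send_rows(series=[[[0, 0, 0.004], [0, 0, 0]], [[0, 0, 0.003], [0, 0, 0]], [[0, 0, 0.003], [0, 0, 0]], [[0, 0, 0.002], [0, 0, 0]], [[0, 0, 0], [0, 0, 0]], [[0, 0, 0], [0, 0, 0]]])

```text
clock: 28.82
tcp_pos: [0.6233, 0.1632, 0.2188]
orientation: [-0.95, 2.97, 0.011]
contact_force: [-0.4, 0.7, -2.0]
grip_width: 0.0293
```

```bash
python3 - <<'E'
from ov import *
o=r.get_obs();print(o['clock'],o['tcp_pos'],o['orientation'],o['joints'],o['contact_force'],o['moment'],abs(o['qvel']).max())
for n in('scene','wrist'):
    im,K,T=cam(n);np.savez(f'{n}21.npz',im=im,K=K,T=T)
    if n=='scene': crop(im,400,175,60,60,12,'s21.png')
    if n=='wrist': crop(im,275,200,100,115,6.5,'w21.png')
E
```

```text
28.825 [0.6233 0.1632 0.2188] [-0.9502  2.9695  0.0111] [-1.1362  0.8374  1.336   1.7165 -0.8696  1.2857 -2.1298] [-0.4329  0.6907 -2.048 ] [-0.0259  0.035   0.0384] 0.0017003920597242134
```

View pics/s21.png

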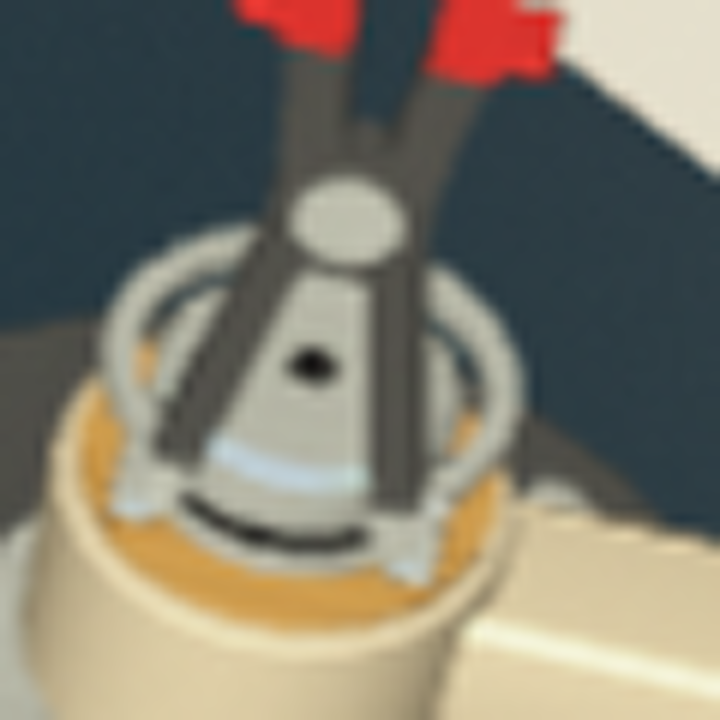

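View pics/w21.png

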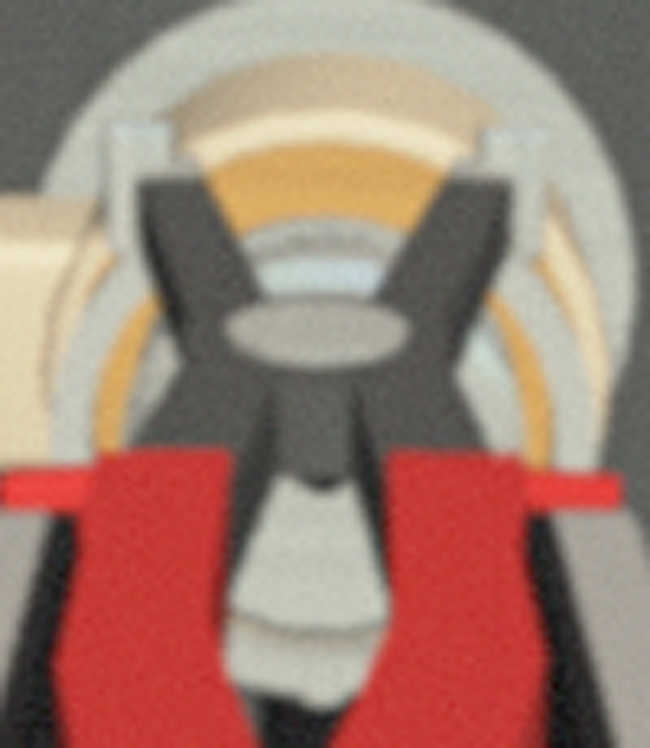

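```bash
python3 - <<'E'
from h import *
w=np.load('wrist21.npz');im=w['im'];crop(im,300,265,50,50,14,'w21z.png')
print(im[285:312,322,2].tolist());print(im[285:312,327,2].tolist())
E
```

```text
[192, 192, 195, 193, 197, 199, 194, 196, 198, 197, 190, 166, 150, 165, 179, 181, 187, 189, 192, 196, 192, 183, 158, 119, 62, 36, 30]
[193, 192, 193, 193, 196, 195, 194, 194, 197, 198, 193, 175, 157, 165, 176, 179, 187, 192, 191, 193, 193, 180, 154, 110, 85, 101, 129]
```

View pics/w21z.png

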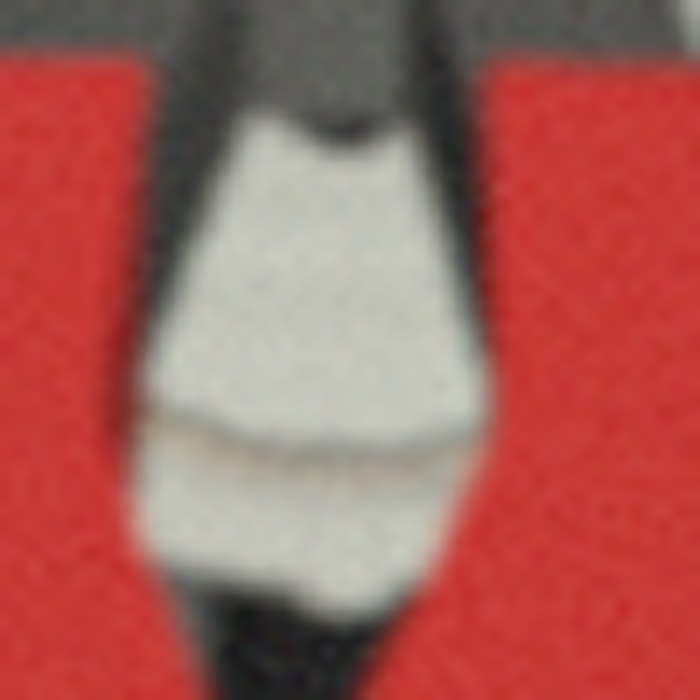

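Request:
send_rows(series=[[[0, 0, 0.002], [0, 0, 0]], [[0, 0, 0.002], [0, 0, 0]], [[0, 0, 0.002], [0, 0, 0]], [[0, 0, 0.002], [0, 0, 0]], [[0, 0, 0.001], [0, 0, 0]], [[0, 0, 0], [0, 0, 0]], [[0, 0, 0], [0, 0, 0]]])

```text
clock: 29.8
tcp_pos: [0.6234, 0.1634, 0.2097]
orientation: [-0.95, 2.97, 0.011]
contact_force: [0.1, 0.2, -2.3]
grip_width: 0.0296
```

```bash
python3 - <<'E'
from ov import *
o=r.get_obs();print(o['clock'],o['tcp_pos'],o['orientation'],o['grip_width'],o['contact_force'],o['moment'],abs(o['qvel']).max())
for n in('scene','wrist'):
    im,K,T=cam(n);np.savez(f'{n}22.npz',im=im,K=K,T=T)
    if n=='scene': crop(im,400,175,60,60,12,'s22.png')
    if n=='wrist': crop(im,275,200,100,115,6.5,'w22.png')
E
```

```text
29.8 [0.6234 0.1634 0.2097] [-0.9504  2.9696  0.0112] 0.029565727471824167 [ 0.0902  0.1798 -2.2884] [-0.0458  0.0902 -0.0032] 0.003228019590602571
```

View pics/s22.png

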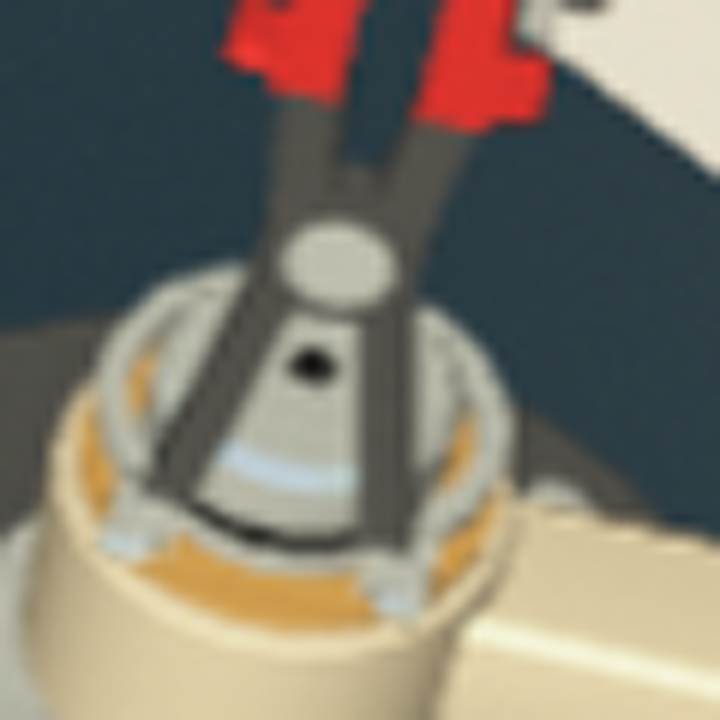

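View pics/w22.png

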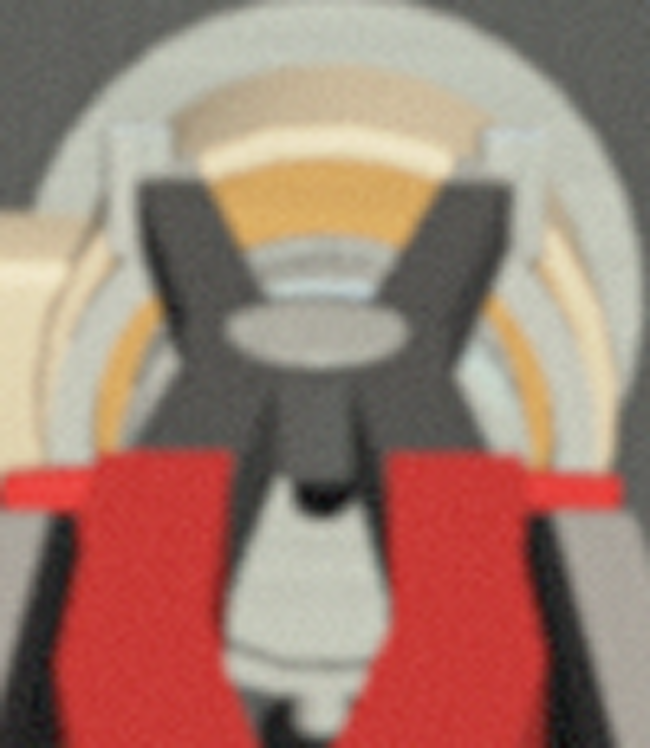

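```bash
python3 - <<'E'
from fit import *
w=np.load('scene22.npz');im,K,T=w['im'],w['K'],w['T']
hd=np.radians(-54.5+ -.5)
hole=onz((390+357/10,190+155/10),.098,K,T)[0];print('hole@.098',hole)
box=(404,193,42,15)   # upper bow region
c,v,wt=prep(im,box,39)
c0,_=obs(im,box)
# weight: exclude inside of ring (r<30mm) -> use only outer edge
def pose(cx,cy,cz,nx=0,ny=0):
    M=R.from_euler('xyz',[nx,ny,0]).as_matrix()@R.from_euler('z',hd).as_matrix()
    RT=np.eye(4);RT[:3,:3]=M;RT[:3,3]=(cx,cy,cz);return RT
def fulldisc(K,T,RT,box):
    x,y,w_,h=box;m=np.zeros((h*S,w_*S),np.uint8);K2=np.diag([S,S,1])@np.array([[1,0,-x],[0,1,-y],[0,0,1]])@K
    a=np.linspace(0,2*np.pi,150)
    for z in(-.002,0,.002):
        q=proj(np.c_[.033*np.cos(a),.033*np.sin(a),0*a+z]@RT[:3,:3].T+RT[:3,3],K2,T);cv2.fillPoly(m,[np.int32(np.round(q*8))],255,cv2.LINE_AA,3)
    return m
u=np.array([T[:3,0][0],T[:3,0][1]]);u/=np.linalg.norm(u)
def cost(p,img=v,wt=wt):
    RT=pose(hole[0]+u[0]*p[0]*1e-3,hole[1]+u[1]*p[0]*1e-3,p[1]*1e-3)
    m=fulldisc(K,T,RT,box);band=cv2.dilate(m,np.ones((13,13)))>0
    inner=cv2.erode(m,np.ones((11,11)))>0
    pm=cv2.GaussianBlur(m,(0,0),S*.5)/255.
    ww=wt*(~inner)
    return ((pm-img)**2*ww).sum()/max(ww.sum(),1)*1e3
best=minimize(cost,[0,85.],method='Nelder-Mead',options=dict(initial_simplex=[[0,85],[1,85],[0,87]]))
print('p',best.x,best.fun,'-> below top (mm):',98-best.x[1],'target 16')
m=fulldisc(K,T,pose(hole[0]+u[0]*best.x[0]*1e-3,hole[1]+u[1]*best.x[0]*1e-3,best.x[1]*1e-3),box)
cc=np.clip(c0,0,255).astype(np.uint8);cc[wt==0]=cc[wt==0]//2
cv2.drawContours(cc,cv2.findContours(m//2,cv2.RETR_EXTERNAL,cv2.CHAIN_APPROX_NONE)[0],-1,(0,0,255),1)
cv2.imwrite('pics/fz22.png',cv2.resize(cc,None,fx=4,fy=4))
for z in(80,82,84,86,88): print(z,cost([best.x[0],z]))
E
```

```text
hole@.098 [0.6041 0.1927 0.098 ]
p [ 0.5339 88.1413] 56.52673391495427 -> below top (mm): 9.858718872070312 target 16
80 166.2218704217693
82 135.2484722235179
84 99.6750023353353
86 70.55235831469231
88 58.02868806868274
```

View pics/fz22.png

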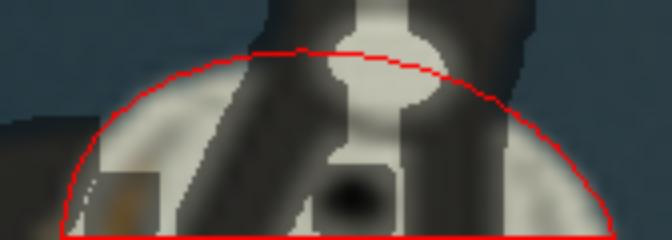

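```bash
cat > zfit.py <<'E'
from fit import *
def run(npz,box,rivet,hd=-55.,zs=98,name=None,top0=(390+357/10,190+155/10),base_dark=True):
    w=np.load(npz);im,K,T=w['im'],w['K'],w['T']
    hole=onz(top0,zs*1e-3,K,T)[0]
    c,v,wt=prep(im,box,39);cv2.circle(wt,(int((rivet[0]-box[0])*S),int((rivet[1]-box[1])*S)),int(rivet[2]*S),0,-1)
    u=T[:2,0]/np.linalg.norm(T[:2,0]);a=np.linspace(0,2*np.pi,150)
    K2=np.diag([S,S,1])@np.array([[1,0,-box[0]],[0,1,-box[1]],[0,0,1]])@K
    def disc(p):
        m=np.zeros(v.shape,np.uint8)
        for z in(-.002,0,.002):
            P=np.c_[hole[0]+u[0]*p[0]*1e-3+.033*np.cos(a),hole[1]+u[1]*p[0]*1e-3+.033*np.sin(a),0*a+p[1]*1e-3+z]
            cv2.fillPoly(m,[np.int32(np.round(proj(P,K2,T)*8))],255,cv2.LINE_AA,3)
        return m
    def cost(p):
        m=disc(p);inner=cv2.erode(m,np.ones((11,11)))>0
        ww=wt*(~inner);return ((cv2.GaussianBlur(m,(0,0),S*.5)/255.-v)**2*ww).sum()/S**2
    b=min((minimize(cost,[0,z],method='Nelder-Mead',options=dict(initial_simplex=[[0,z],[1,z],[0,z+2]])) for z in(82.,86.)),key=lambda b:b.fun)
    print(npz,'lateral',b.x[0],'below top',zs-b.x[1],'cost',b.fun)
    if name:
        cc=np.clip(c,0,255).astype(np.uint8).copy();cc[wt==0]=cc[wt==0]//2
        cv2.drawContours(cc,cv2.findContours((disc(b.x)>127).astype(np.uint8),cv2.RETR_EXTERNAL,cv2.CHAIN_APPROX_NONE)[0],-1,(0,0,255),1)
        cv2.imwrite('pics/'+name,cv2.resize(cc,None,fx=4,fy=4))
E
python3 - <<'E'
from zfit import *
run('scene22.npz',(404,193,42,13),(400+340/12,175+262/12,6),name='fz22.png')
run('scene22.npz',(404,193,42,10),(400+340/12,175+262/12,6))
run('scene21.npz',(404,190,42,10),(400+348/12,175+222/12,6))
run('scene20.npz',(404,185,46,13),(400+360/12,170+222/12,6))
E
```

```text
scene22.npz lateral 0.7136924117803574 below top 11.300821632146835 cost 0.30752566254463065
scene22.npz lateral 0.546875 below top 11.3125 cost 0.24899372339628897
scene21.npz lateral 0.42696428298950195 below top 2.136462688446045 cost 0.2962422288064455
scene20.npz lateral 0.0 below top 16.0 cost 33.14980702600763
```

View pics/fz22.png

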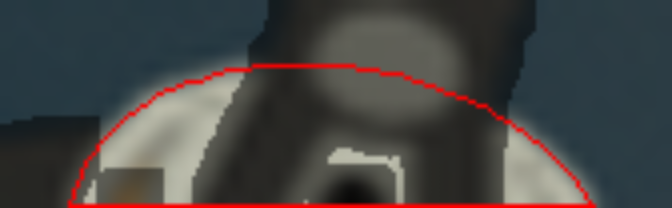

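```bash
cat > ov2.py <<'E'
from fit import *
def go(npz,dz,hd,b,s,name,lat=(0,0),tilt=(0,0),zs=.098):
    w=np.load(npz);im,K,T=w['im'],w['K'],w['T'];hole=onz((390+357/10,190+155/10),zs,K,T)[0]
    RT=np.eye(4);RT[:3,:3]=R.from_euler('z',np.radians(hd)).as_matrix()@R.from_euler('xy',np.radians(tilt)).as_matrix()
    RT[:3,3]=hole-np.array([0,0,dz])+RT[:3,:3]@np.array([lat[0],lat[1],0])
    c=cv2.resize(im[b[1]:b[1]+b[3],b[0]:b[0]+b[2]],None,fx=s,fy=s,interpolation=cv2.INTER_CUBIC)
    K2=np.diag([s,s,1])@np.array([[1,0,-b[0]],[0,1,-b[1]],[0,0,1]])@K
    for z,col in((.002,(0,0,255)),(-.002,(0,255,255))):
        for p in ring_solid():
            q=proj(np.c_[p,0*p[:,0]+z]@RT[:3,:3].T+RT[:3,3],K2,T);cv2.polylines(c,[np.int32(q*16)],True,col,1,cv2.LINE_AA,4)
    cv2.imwrite('pics/'+name,c)
E
python3 - <<'E'
from ov2 import *
go('scene22.npz',.0115,-55.0,(403,190,48,42),16,'oz22.png',lat=(0,.0005))
E
```

```text
(no output)
```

View pics/oz22.png

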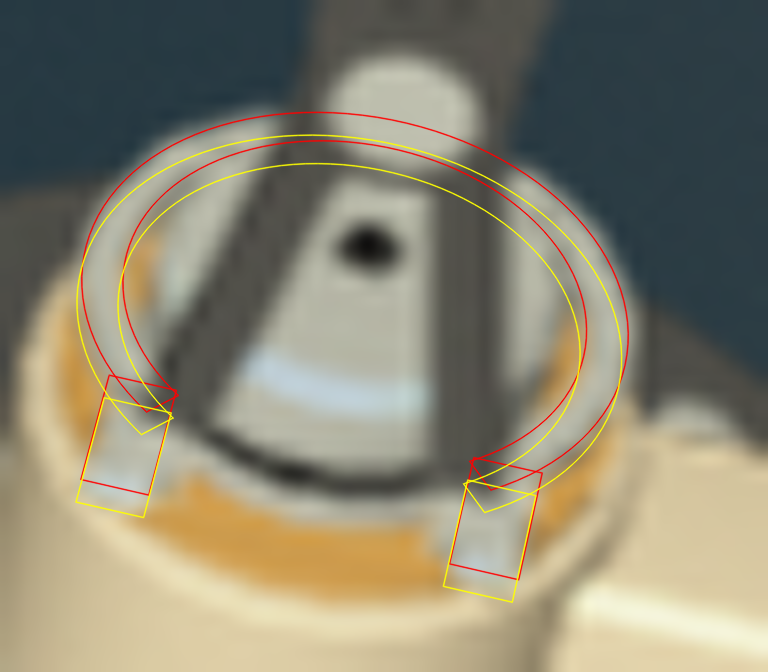

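Request:
send_rows(series=[[[0, 0, 0.0015], [0, 0, 0]], [[0, 0, 0.0015], [0, 0, 0]], [[0, 0, 0.0015], [0, 0, 0]], [[0, 0, 0], [0, 0, 0]], [[0, 0, 0], [0, 0, 0]], [[0, 0, 0], [0, 0, 0]]])

```text
clock: 30.65
tcp_pos: [0.6235, 0.1634, 0.2052]
orientation: [-0.95, 2.97, 0.011]
contact_force: [-0.4, 0.1, -2.0]
grip_width: 0.0295
```

```bash
python3 - <<'E'
from zfit import *
from ov2 import go
o=r.get_obs();print(o['clock'],o['tcp_pos'],o['orientation'],o['grip_width'],o['contact_force'],o['moment'],abs(o['qvel']).max())
for n in('scene','wrist','top'):
    im,K,T=cam(n);np.savez(f'{n}23.npz',im=im,K=K,T=T)
    if n=='wrist': crop(im,275,200,100,115,6.5,'w23.png')
w=np.load('scene23.npz');crop(w['im'],403,190,48,42,16,'s23.png')
run('scene23.npz',(404,195,42,11),(400+338/12,175+283/12,6))
go('scene23.npz',.0160,-55.0,(403,190,48,42),16,'oz23.png',lat=(0,.0005))
E
```

```text
30.65 [0.6235 0.1634 0.2052] [-0.9502  2.9697  0.0112] 0.02945132550789411 [-0.4077  0.0649 -1.9722] [-0.0552  0.0626  0.035 ] 0.0028391263764478317
scene23.npz lateral 0.736297607421875 below top 15.8197021484375 cost 0.7822874522423344
```

View pics/s23.png

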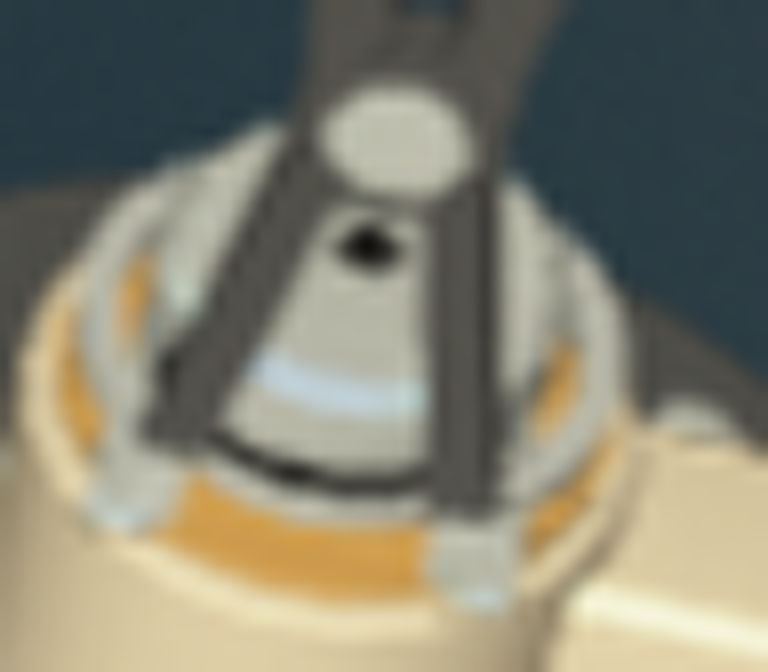

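View pics/oz23.png

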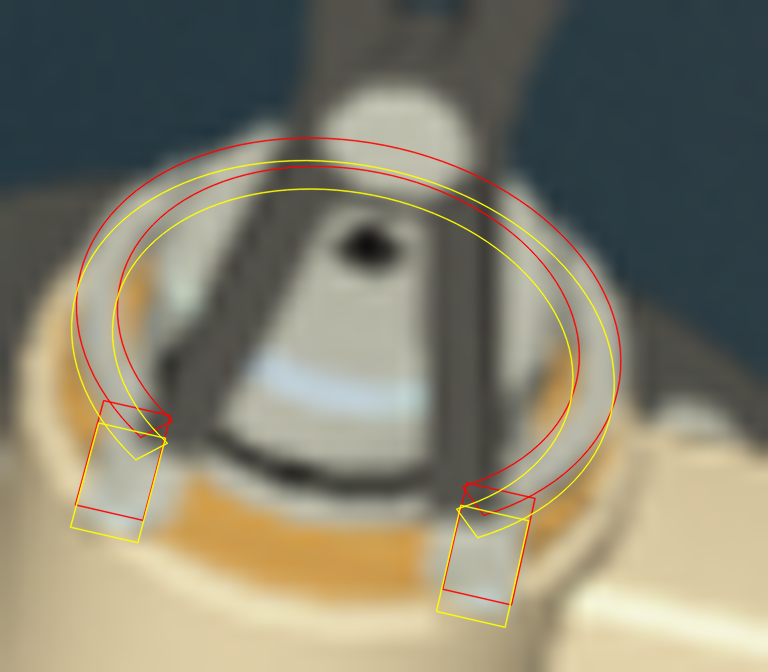

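View pics/w23.png

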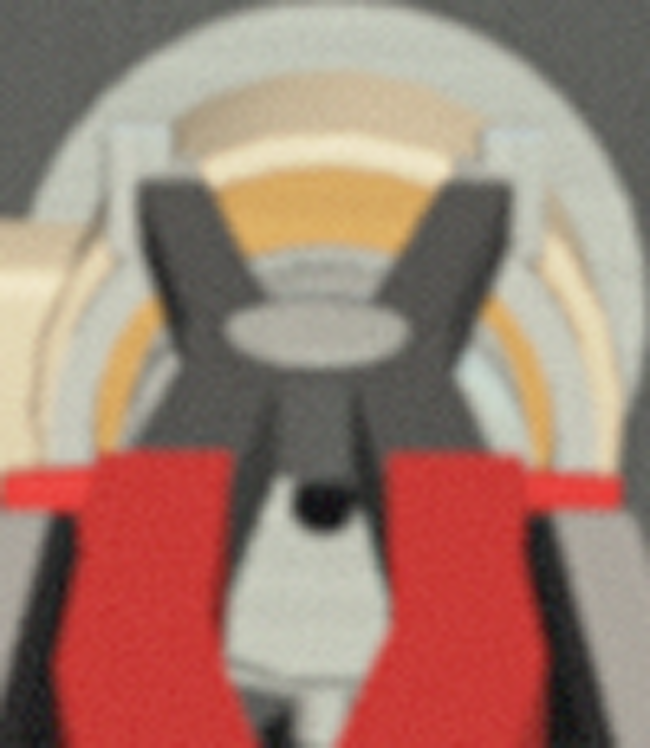

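```bash
cat > prof.py <<'E'
from fs import *
import sys
def T15():
    o=np.eye(4);o[:3,:3]=R.from_rotvec([-1.9878,2.4325,.0002]).as_matrix();o[:3,3]=[.5663,-.323,.2183];return o
def T17():
    o=np.eye(4);o[:3,:3]=np.array([[-0.8133,-0.5815,0.0202],[-0.5813,0.8136,0.014],[-0.0245,-0.0004,-0.9997]]);o[:3,3]=[.6365,.1851,.2683];return o
def T20(): return None
for nm,A,box,ex in(('s15.npz',T15(),(140,296,60,58),[]),('scene17.npz',T17(),(424,170,42,36),[(448.5,171.5,7),(418,208,14),(456,186,0)])):
    for ry in(-2.,-1,0,1,2):
        x,f=sfit(nm,box,A,[.002,.0037,.124,-.024,np.radians(ry),-.007],ex,free=np.array([0,1,2,3,5]),name=f'pf_{nm[:7]}_{ry}.png')
        n=ring_T(A,*x)[:3,2]
        print(nm,'ry',ry,'cost %.2f'%f,x[:3]*1e3,'rx',np.degrees(x[3]),'yaw',np.degrees(x[5]),'world normal tilt deg',np.degrees(n[:2]))
E
python3 prof.py
```

```text
s15.npz ry -2.0 cost 31.95 [  1.7541   4.3457 123.9022] rx -0.9200426186174623 yaw -0.3220841628333947 world normal tilt deg [-1.7802  1.2868]
s15.npz ry -1 cost 30.72 [  1.8431   4.2121 124.5126] rx -1.395353851832194 yaw -0.602173443226155 world normal tilt deg [-0.7059  1.5537]
s15.npz ry 0 cost 30.61 [  1.7766   4.0078 124.7931] rx -1.3747090890392677 yaw -0.42196268478250565 world normal tilt deg [0.27   1.3345]
s15.npz ry 1 cost 31.43 [  1.8638   3.9167 125.2398] rx -1.3222987155117047 yaw -0.53570263764274 world normal tilt deg [1.2394 1.0837]
s15.npz ry 2 cost 33.57 [  1.8223   3.8259 125.6694] rx -1.6073197526565424 yaw -0.49085907380447746 world normal tilt deg [2.2756 1.1631]
scene17.npz ry -2.0 cost 214.00 [  0.9422   6.2222 121.9325] rx 0.2660530369259636 yaw -0.6755380577749852 world normal tilt deg [-2.5357  0.6707]
scene17.npz ry -1 cost 211.02 [  1.2058   6.4803 122.5744] rx 1.0101204231333307 yaw -1.5331758735499468 world normal tilt deg [-2.5599 -0.5754]
scene17.npz ry 0 cost 207.61 [  1.0381   6.5028 122.5925] rx 1.7634788859959885 yaw -1.4285459178235356 world normal tilt deg [-2.5908 -1.8267]
scene17.npz ry 1 cost 202.32 [  1.3015   4.7428 120.4655] rx 3.8309489187394927 yaw -2.411816807839732 world normal tilt deg [-3.6861 -3.8387]
scene17.npz ry 2 cost 199.45 [  1.4227   4.6221 120.5615] rx 5.480445113561182 yaw -3.072605255071453 world normal tilt deg [-4.4364 -5.6038]
```

```bash
python3 - <<'E'
from h import *
from scipy.optimize import least_squares
rows=[]
# tool poses from T (cam pose): Tool=T@inv(TC)
for n in('wrist18','wrist19','wrist20','wrist21','wrist22','wrist23'):
    w=np.load(n+'.npz');im=w['im'].astype(float);A=w['T']@np.linalg.inv(TC)
    col=325
    sat=(im[:,col-3:col+4,2]-im[:,col-3:col+4,0]).mean(1)   # R-B
    b=im[:,col-3:col+4,0].mean(1)
    seg=sat[205:260]
    # ivory ~40, orange ~110: first crossing up of 75 
    i=next(k for k in range(205,260) if sat[k]<78<=sat[k+1]);e1=i+(78-sat[i])/(sat[i+1]-sat[i])
    j=next(k for k in range(int(e1)+3,265) if sat[k]>=60>sat[k+1]);e2=j+(sat[j]-60)/(sat[j]-sat[j+1])
    bb=b[280:312]
    print(n,A[:3,3],'washer outer row %.2f inner row %.2f'%(e1,e2)); rows.append((A[2,3],e1,e2,A))
    if n in('wrist18','wrist23'): print(np.round(sat[205:250]).astype(int).tolist())
K=w['K']
dz=np.array([q[0] for q in rows]);
def f(p,k):
    # p: y (tool) , zworld of the feature; tool z = Aztcp - zworld approx
    return np.array([ptool([.003,p[0]+.0005*0,q[0]-p[1]],K)[0][1]-q[k] for q in rows if True])
# y shift between 18,19 and 20+ : -0.6mm tool y => feature moves +0.6mm in tool
def f2(p,k):
    out=[]
    for i,q in enumerate(rows):
        d=A_y=0
        base=rows[-1][3]; dd=base[:3,:3].T@(q[3][:3,3]-base[:3,3])
        out.append(ptool([.003-dd[0],p[0]-dd[1],base[2,3]-p[1]-dd[2]],K)[0][1]-q[k])
    return np.array(out)
for k,nm in((1,'washer outer'),(2,'washer inner')):
    s=least_squares(f2,[0,.075],args=(k,),x_scale=[.001,.001]);J=s.jac;cov=np.linalg.inv(J.T@J)*.2**2
    print(nm,s.x,'res',s.fun,'sd',np.sqrt(np.diag(cov)))
E
```

```text
wrist18 [0.6245 0.1632 0.2478] washer outer row 213.53 inner row 223.75
[46, 46, 46, 48, 50, 43, 41, 46, 63, 91, 112, 114, 114, 113, 115, 115, 117, 116, 96, 48, 16, 9, 11, 11, 3, -5, -9, -8, -2, 7, 10, 9, 9, 10, 9, 11, 10, 10, 10, 9, 8, 11, 12, 13, 14]
wrist19 [0.6247 0.163  0.2307] washer outer row 217.88 inner row 228.65
wrist20 [0.6235 0.1616 0.2305] washer outer row 218.29 inner row 229.16
wrist21 [0.6237 0.1617 0.2187] washer outer row 221.56 inner row 232.82
wrist22 [0.6239 0.1619 0.2096] washer outer row 224.12 inner row 235.66
wrist23 [0.624  0.1619 0.2051] washer outer row 225.32 inner row 237.21
[8, 9, 8, 9, 10, 21, 37, 45, 48, 46, 47, 46, 47, 46, 49, 49, 44, 39, 41, 48, 70, 96, 114, 116, 115, 114, 115, 114, 116, 117, 118, 108, 68, 28, 13, 10, 10, 12, 12, 9, 7, 9, 12, 14, 13]
washer outer [0.0009 0.0733] res [-0.0232 -0.0593  0.1088  0.0211 -0.0921  0.0453] sd [0.0014 0.006 ]
washer inner [0.0093 0.0785] res [-0.0218 -0.0238  0.0508  0.0189 -0.005  -0.0189] sd [0.0014 0.0052]
```

```bash
python3 - <<'E'
from ov2 import *
w=np.load('scene21.npz');crop(w['im'],405,188,45,40,17,'s21z.png')
E
```

```text
(no output)
```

View pics/s21z.png

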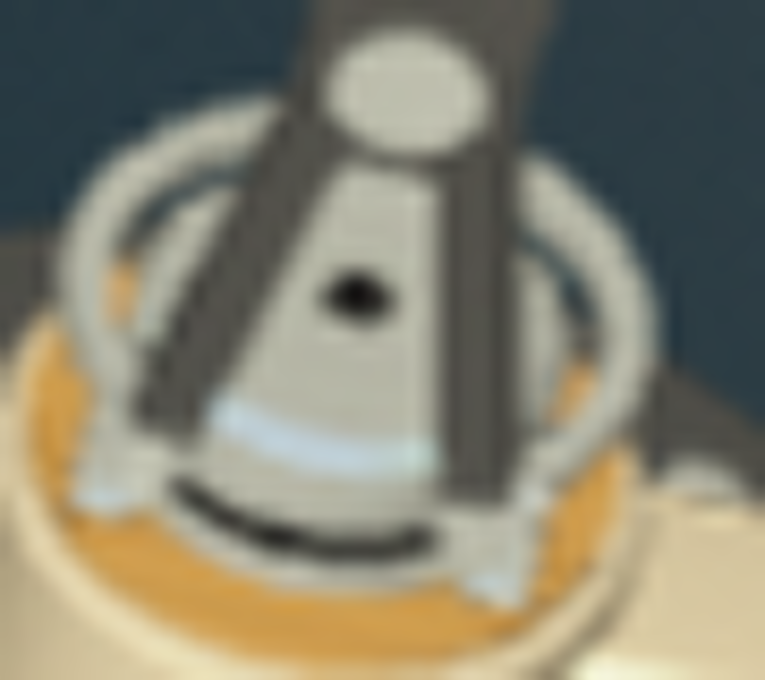

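```bash
cat > ov3.py <<'E'
from fit import *
def go3(npz,b_,hd,box,s,name,lat=(0,0),zs=.098,px=(390+357/10,190+155/10)):
    w=np.load(npz);im,K,T=w['im'],w['K'],w['T'];hole=onz(px,zs,K,T)[0]
    Rz=R.from_euler('z',np.radians(hd)).as_matrix()
    c=cv2.resize(im[box[1]:box[1]+box[3],box[0]:box[0]+box[2]],None,fx=s,fy=s,interpolation=cv2.INTER_CUBIC)
    K2=np.array([[1,0,s*.5-.5],[0,1,s*.5-.5],[0,0,1]])@np.diag([s,s,1])@np.array([[1,0,-box[0]],[0,1,-box[1]],[0,0,1]])@K
    def circ(cen,rad,z,col):
        a=np.linspace(0,2*np.pi,200);cv2.polylines(c,[np.int32(proj(np.c_[cen[0]+rad*np.cos(a),cen[1]+rad*np.sin(a),0*a+z],K2,T)*16)],True,col,1,cv2.LINE_AA,4)
    circ(hole,.025,zs,(255,0,255));circ(hole,.024,zs,(255,0,255))
    circ(hole,.025,zs-.013,(255,0,0));circ(hole,.034,zs-.023,(0,255,0))
    cc=hole+Rz@np.array([lat[0],lat[1],0]);z=zs-b_
    circ(cc,.033,z+.002,(0,0,255));circ(cc,.028,z+.002,(0,0,255));circ(cc,.028,z-.002,(0,255,255))
    cv2.imwrite('pics/'+name,c)
E
python3 - <<'E'
from ov3 import *
go3('scene21.npz',.0021,-55,(405,188,45,40),17,'o3_21.png',lat=(0,.0004))
E
```

```text
(no output)
```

View pics/o3_21.png

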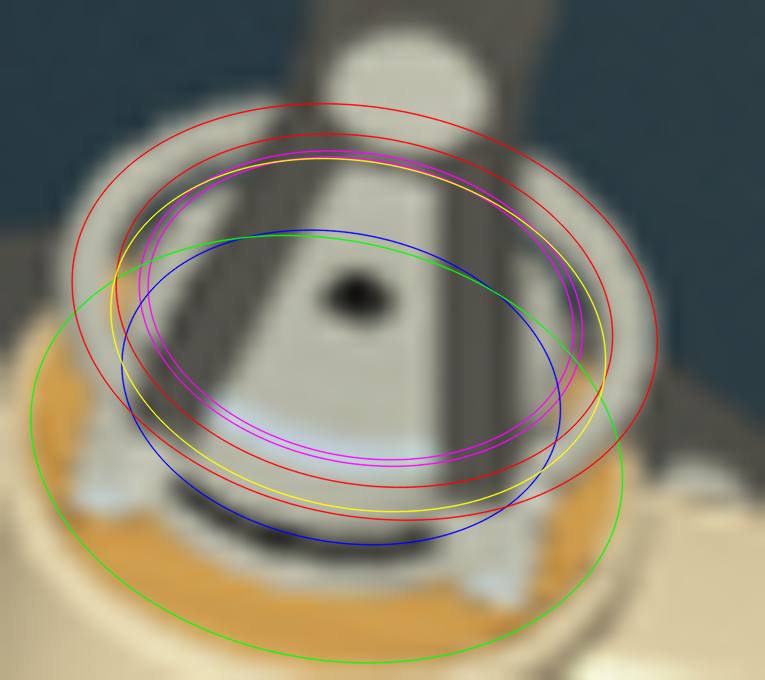

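Request:
send_rows(series=[[[0, 0.0004, 0.0006], [0, 0, 0]], [[0, 0, 0.0006], [0, 0, 0]], [[0, 0, 0], [0, 0, 0]], [[0, 0, 0], [0, 0, 0]], [[0, 0, 0], [0, 0, 0]]])

```text
clock: 31.42
tcp_pos: [0.6233, 0.1638, 0.204]
orientation: [-0.95, 2.97, 0.011]
contact_force: [-0.1, 0.4, -1.5]
grip_width: 0.0297
```

```bash
python3 - <<'E'
from fit import *
o=r.get_obs();print(o['clock'],o['tcp_pos'],o['orientation'],o['grip_width'],o['contact_force'],o['moment'],abs(o['qvel']).max())
for n in('scene','wrist'):
    ims=[]
    for _ in range(6):
        im,K,T=cam(n);ims.append(im.astype(float))
    im=np.mean(ims,0).astype(np.uint8);np.savez(f'{n}24.npz',im=im,K=K,T=T)
crop(np.load('scene24.npz')['im'],403,190,48,42,16,'s24.png')
crop(np.load('wrist24.npz')['im'],280,205,90,110,7,'w24.png')
E
```

```text
31.425 [0.6233 0.1638 0.204 ] [-0.9503  2.9697  0.0111] 0.029712534434782334 [-0.1143  0.3993 -1.5225] [-0.0483  0.0792  0.0034] 0.0022077365459132058
```

View pics/s24.png

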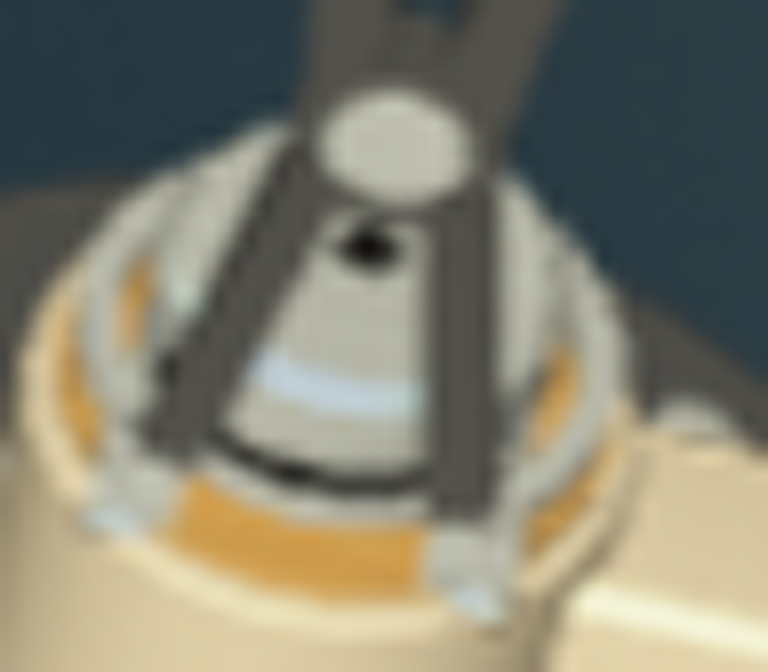

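View pics/w24.png

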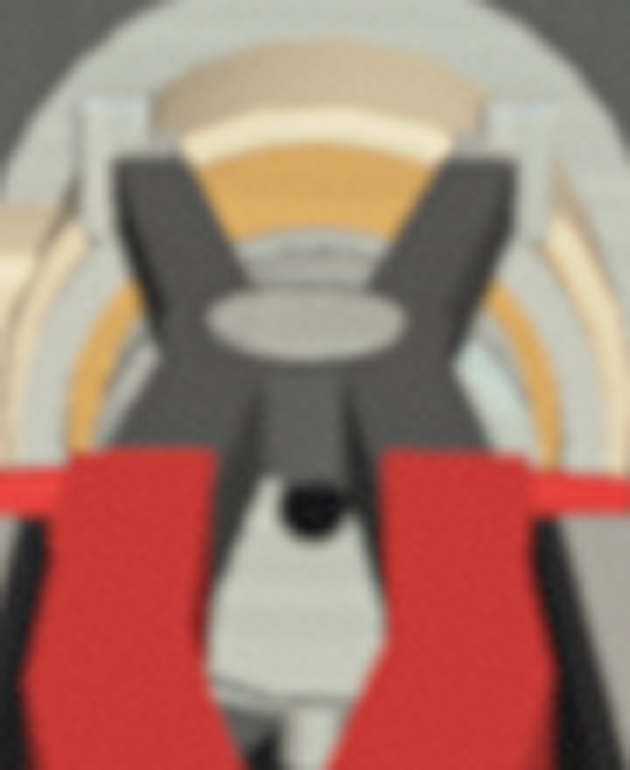

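```bash
python3 - <<'E'
from h import *
w=np.load('wrist24.npz');K=w['K'];im=w['im'].astype(float).sum(2)
ys,xs=np.mgrid[270:285,317:332];m=np.clip(350-im[270:285,317:332],0,None);m[0:5]=0
print('hole px',(xs*m).sum()/m.sum(),(ys*m).sum()/m.sum())
def inv(uv,z):
    d=TC[:3,:3]@(np.linalg.inv(K)@np.array([*uv,1]));return TC[:3,3]+d*((z-TC[2,3])/d[2])
uv=((xs*m).sum()/m.sum(),(ys*m).sum()/m.sum())
for zt in(.094,.096,.098,.100):
    h=inv(uv,.204-zt);print(zt,'hole tool xy',h[:2])
I=w['im'].astype(float)
print('lug L col',I[212:226,295].sum(1).astype(int).tolist());print('lug R',I[212:226,354].sum(1).astype(int).tolist())
for rr in(270,273): print(rr,(I[rr,280:312,2]-I[rr,280:312,0]).astype(int).tolist(),(I[rr,345:372,2]-I[rr,345:372,0]).astype(int).tolist())
E
```

```text
hole px 325.23580034423406 277.33576062491727
0.094 hole tool xy [0.0028 0.0367]
0.096 hole tool xy [0.0028 0.0359]
0.098 hole tool xy [0.0028 0.035 ]
0.1 hole tool xy [0.0028 0.0342]
lug L col [540, 558, 563, 559, 552, 545, 553, 582, 598, 588, 585, 581, 587, 587]
lug R [570, 566, 568, 566, 560, 554, 552, 564, 581, 585, 579, 574, 576, 573]
270 [53, 49, 39, 29, 22, 20, 21, 21, 31, 64, 112, 138, 134, 130, 132, 136, 141, 140, 140, 139, 141, 140, 141, 140, 142, 140, 141, 141, 137, 121, 81, 32] [121, 121, 120, 120, 118, 111, 103, 101, 100, 86, 57, 48, 75, 100, 74, 29, 12, 11, 11, 11, 16, 29, 40, 47, 47, 32, 13]
273 [158, 157, 158, 159, 162, 162, 164, 164, 159, 155, 150, 149, 147, 148, 147, 147, 146, 147, 146, 147, 148, 146, 148, 145, 148, 147, 147, 148, 144, 124, 76, 26] [146, 147, 147, 147, 148, 147, 147, 148, 148, 148, 150, 154, 156, 160, 155, 149, 139, 134, 130, 126, 124, 124, 121, 114, 101, 68, 24]
```

Request:
send_rows(series=[[[0, 0.0004, 0.0003], [0, 0, 0]], [[0, 0.0004, 0.0003], [0, 0, 0]], [[0, 0, 0], [0, 0, 0]], [[0, 0, 0], [0, 0, 0]], [[0, 0, 0], [0, 0, 0]]])

```text
clock: 32.65
tcp_pos: [0.6229, 0.1644, 0.2034]
orientation: [-0.95, 2.97, 0.011]
contact_force: [0.3, 0.6, -2.7]
grip_width: 0.0291
```

```bash
python3 - <<'E'
from ov3 import *
F=[];Z=[]
for _ in range(1):
    o=r.get_obs();print(o['clock'],o['tcp_pos'],o['orientation'],o['grip_width'],o['contact_force'],o['moment'],abs(o['qvel']).max())
for n in('scene','wrist','top'):
    ims=[]
    for _ in range(4):
        im,K,T=cam(n);ims.append(im.astype(float))
    np.savez(f'{n}25.npz',im=np.mean(ims,0).astype(np.uint8),K=K,T=T)
cv2.imwrite('pics/scene25.png',np.load('scene25.npz')['im'])
# full ring overlay with half-pixel handled
w=np.load('scene25.npz');im,K,T=w['im'],w['K'],w['T'];s=16;b=(403,190,48,42)
hole=onz((390+(357-4.5)/10,190+(155-4.5)/10),.098,K,T)[0]
K2=np.array([[1,0,s*.5-.5],[0,1,s*.5-.5],[0,0,1]])@np.diag([s,s,1])@np.array([[1,0,-b[0]],[0,1,-b[1]],[0,0,1]])@K
c=cv2.resize(im[b[1]:b[1]+b[3],b[0]:b[0]+b[2]],None,fx=s,fy=s,interpolation=cv2.INTER_CUBIC)
Rz=R.from_euler('z',np.radians(-55.3)).as_matrix()
for z,col in((.002,(0,0,255)),(-.002,(0,255,255))):
    for p in ring_solid():
        q=proj((np.c_[p,0*p[:,0]+z]+[0,.0005,0])@Rz.T+hole-[0,0,.016],K2,T);cv2.polylines(c,[np.int32(q*16)],True,col,1,cv2.LINE_AA,4)
cv2.imwrite('pics/o25.png',c)
E
```

```text
32.65 [0.6229 0.1644 0.2034] [-0.9503  2.9697  0.0111] 0.029125179092557858 [ 0.2662  0.6091 -2.6988] [-0.0329  0.0344 -0.0024] 0.001885359288887912
```

View pics/o25.png

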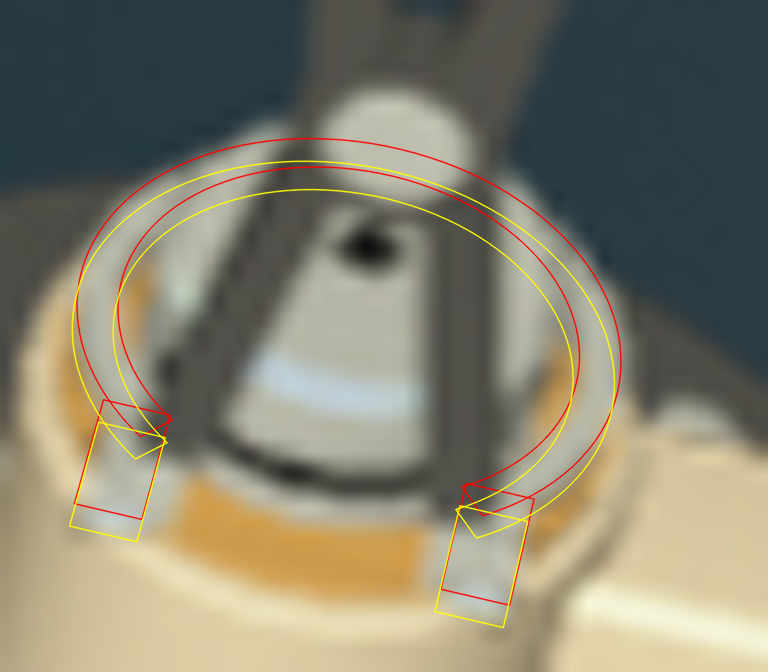

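View pics/scene25.png

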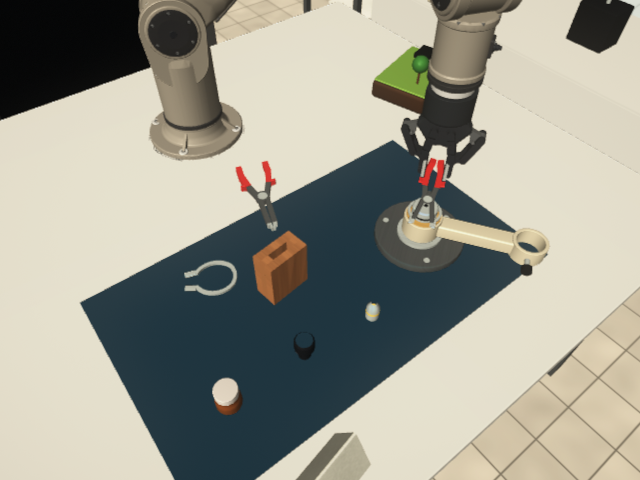

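Request:
send_rows(series=[[[0.0006, 0, 0], [0, 0, 0]], [[0, 0, 0], [0, 0, 0]], [[0, 0, 0], [0, 0, 0]], [[0, 0, 0], [0, 0, 0]]])

```text
clock: 33.75
tcp_pos: [0.6224, 0.1641, 0.2034]
orientation: [-0.95, 2.97, 0.011]
contact_force: [0.2, -0.0, -2.1]
grip_width: 0.0294
```

```bash
python3 - <<'E'
from h import *
F=[]
for n in('scene','wrist'):
    for _ in range(3):
        im,K,T=cam(n);o=r.get_obs();F.append(np.r_[o['contact_force'],o['moment']])
    crop(im,*((403,175,60,57,12) if n=='scene' else (275,200,100,115,6.5)),f'{n}26.png')
print(o['clock'],o['tcp_pos'],o['grip_width'],np.mean(F,0),abs(o['qvel']).max())
E
```

```text
34.05 [0.6224 0.1641 0.2034] 0.028964001787616864 [ 0.3596  0.2043 -2.3495 -0.03    0.0247 -0.0055] 0.0020147891270826724
```

View pics/scene26.png

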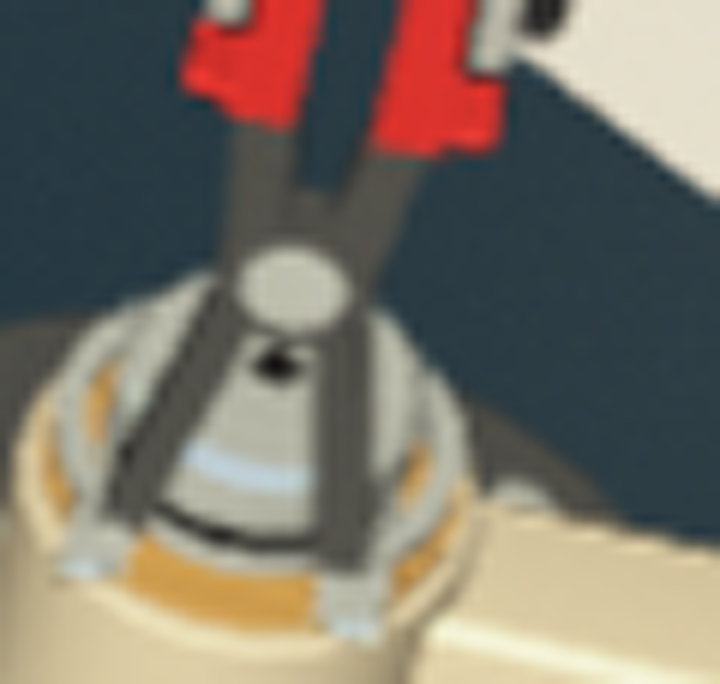

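View pics/wrist26.png

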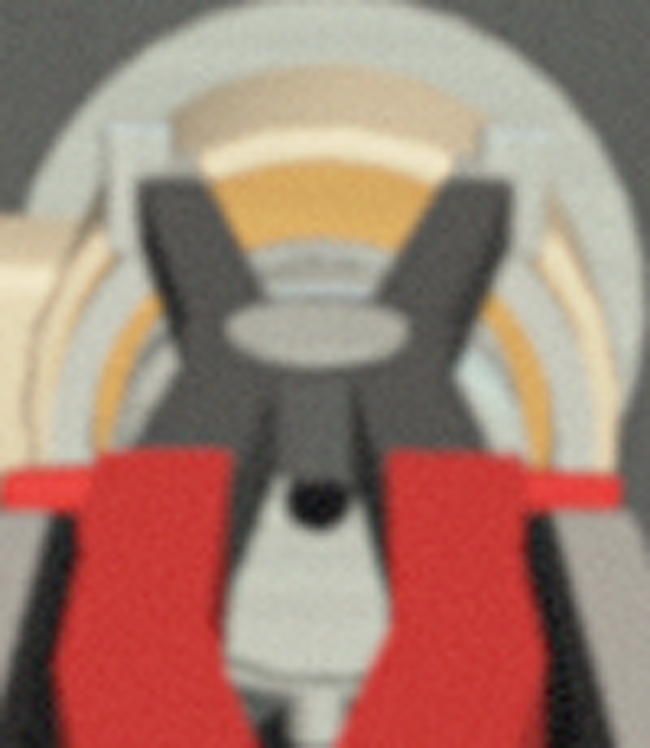

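The ring sits concentric around the stub with orange washer strips of equal width left and right. The measured force is -2.3 N, which is the weight of pliers plus ring, so nothing touches the foot. Handing in.

```bash
python3 -c "
from bench import r
print(r.hand_in()); print(r.get_obs()['clock'])"
```

```text
the job is handed in; nothing more can be done
None
the job is handed in; nothing more can be done
```

I took the small red-handled pliers out of the block and spread the smaller snap ring with them. I then slid the spread ring down over the axle stub and handed in at about 34 s, with the pliers still holding it at the groove.

**Last checks:**
- **Spread:** the handles are squeezed to the stop, the finger opening is steady at 29 mm, and the lug faces were parallel, about 36 mm apart, when measured after the lift.
- **Contact:** the measured force is -2.3 N, which is the weight of pliers plus ring (about 2.2 N). Nothing appears to touch the foot, and the ring never met resistance on the way down.
- **Centring:** the wrist view shows equal gaps between ring and stub on both sides. The scene camera had the ring about 1 mm off to one side, so I moved it 0.6 mm as a compromise.
- **Level:** I corrected a 1.4° sideways tilt. The remaining tilt is fitted at under about 1°.

**Where checks disagreed:**
- **Height:** the scene camera, the wrist camera and the arm position put the ring's height about ±1 mm apart. I set it at the best average, about 16 mm below the stub's top.
- **Front-to-back:** the wrist view suggested the back of the ring (its bow) was about 1 mm too close to the stub. I shifted the ring 1.2 mm backwards for that and could not measure the remaining gap directly.

I did not touch the eyepiece, objective or jar. The last full scene view shows them where they were.

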